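# Refit the splined pulleys of a feeder drive and lock them in

### The arm

A 6-joint arm with a two-finger parallel gripper is mounted at the origin on the work surface. World frame = base frame: x ahead of the robot, y to its left, z up, the work surface at z = 0. Lengths are in m, angles in rad, forces in N, time in s.
With the tool pointing down it reaches from about 0.375 to 0.975 m from the base axis. Payload 3.8 kg.
Tool frame: the origin (TCP) lies at the very end of the fingers, on their centre line; the grasp point (between the pads) lies 19 mm behind it; z points along the fingers, y is the line along which they close (so a half turn about z gives the same grasp; the last joint's range is limited). The gripper opens to 85 mm and grips with 20 to 120 N. Pads are 22 mm wide; open, the fingers measure 114 mm over their backs; the gripper's body (76 mm by 85 mm) begins 54 mm behind the grasp point. The pads swing forward as they close: fully open they stand 13 mm farther back than shut.
Start: joints at [-1.224, 0.264, 1.604, -0, 1.274, -0.037], TCP at [0.253, -0.626, 0.231] pointing down, gripper open.
Joint ranges: [-2.63, 2.63], [-0.94, 2.18], [0.31, 2.57], [-1.31, 4.45], [0, 2.66], [-2.55, 2.55]. Speed limits (rad/s): [2.57, 2.57, 3.14, 3.14, 3.14, 3.14].

### API

Orientations are given as a rotation vector (axis times angle).
In Python, from workcell import monitor, viewer, workorder gives the robot as it stands.
- The arm moves only by the tool jog_arm, never from a script. Its argument "commands" is a list of rows, each an object with "travel": the shift along the tool's x, y, z in mm, a list of three; "rot": the turn, a rotation vector about the tool's x, y, z in degrees, a list of three; "claw": the closure in counts, from 0 (fully open) to 255 (shut). A call has exactly 5 rows; each row shifts and turns the commanded pose from where the row before left it, along the tool's axes as they then stand; what a row does not reach is not made up. A row lasts 1/10 s, in which the tool goes at most 50 mm and 8.59 degrees, less where a joint would pass 70% of its speed; a pose out of reach is approached as far as the arm can. A call is refused whole if a number of a shift passes 50 or a number of a turn 8.59, either way. A call with a gripper value outside its range is refused whole. The fingers move at their own pace and stop on an object; "force" is the grip in N (left out, the last holds). Time passes only in rows, so rows that do not move let the fingers close, or fill a call up. It gives the time, the measured TCP pose, the force, the opening and the grip force at its end, in the units of the state.
- monitor.read_state(): the state, without advancing time (a new reading comes with each control period).
- viewer.read_camera(name): name is "scene" or "side" or "wrist"; returns a dict with "color" (480x640x3 uint8, blue, green, red), "camera_matrix" (3x3 intrinsics, pixels), "R" (3x3) and "t" (3): a world point X has camera coordinates R X + t. Camera axes: x right, y down, z forward; pixel columns grow to the right and rows downward; lengths in m; the calibration is good to about 2 mm. The wrist camera is an equidistant fisheye: a pixel r from the principal point sees the ray r / f radians off the axis. A picture is of the moment at which its call begins. There is no depth.
- workorder.finish_job(): hands the job in; it is judged then, once.
The state is a dict: "time": time; "q": joint angles; "joint_vel": joint speeds; "joint_torque": joint torques, N m; "tool_pos": TCP position; "tcp_rot": TCP orientation; "wrist_force": force on the tool from outside, world axes, zero at the start; "torque": the same for the moment, N m; "width": opening from 0.0 (shut) to 1.0 (fully open); "grip_force": force on a finger pad.
Only numpy, scipy, OpenCV 4.12 (cv2) and the standard library are available. Lean on these libraries where they do the work, as an engineer would, in place of code of your own. Each camera call takes 0.05 s, during which the arm holds its last target. There are 200 camera calls.

### The job

Slide the drive unit's keeper open and put the three white shaft caps in the steel tray. Then turn the hooded carousel to bring each toothed pulley to the open front, lift it out and press it onto its own splined shaft, turning it until it drops fully home: large on the left shaft as the robot sees it, medium in the middle, small on the right (one may be missing; leave its shaft bare). When all are home, slide the keeper fully shut over them; leave everything else on the bench where it is.

Things in the scene. Friction and masses are not known exactly. Their poses are not given: they have to be found in the camera images.
- pulley_large_mid (a point): large aluminium toothed pulley: disc 84 mm across, 14 mm thick, with a square boss on top, 32 x 32 mm and 28 mm tall (42 mm in all), faces square to its own x and y axes: grip two opposite boss faces. Point: on its axis, half-way up (21 mm above its underside). Stands upright on the carousel's deck, about 103 mm off the carousel's axis; 0.1 to 0.25 kg. None if absent.
- pulley_medium_mid (a point): medium pulley: as the large one, disc 72 mm across; same boss, height, bore and point. Bore of all three: a cross right through, two slots along the pulley's own x and y axes, each 11 mm wide and 27 mm long, so the shape repeats every quarter turn. None if absent.
- pulley_small_mid (a point): small pulley: as the large one, disc 60 mm across; same boss, height, bore and point. None if absent.
- seat_large (a point): seat of the large pulley, at the foot of the drive unit's left (+y) shaft: centre of the top face of a flat collar 48 mm across, 54 mm above the bench. z up, x and y as the unit's (y along the row of shafts, 95 mm apart; x away from the robot, towards the keeper bar). A pulley that is home has its underside on the seat, so its mid point 21 mm above this.
- seat_medium (a point): seat of the medium pulley, at the middle shaft. Each upright shaft is a cross of two ribs (7 mm thick, 23 mm end to end, flat tops) from the seat to 18 mm above it, then a round pilot pin 13 mm across to 24 mm, then a cone to 32 mm above the seat. A pulley set over the pilot rests on the ribs, 18 mm too high, until it is turned so that its slots meet the ribs; then it drops.
- seat_small (a point): seat of the small pulley, at the right (-y) shaft. The shafts do not turn. In every start each shaft's ribs stand at another angle, up to 35 degrees either side of the unit's x and y axes; the angle is not reported (it can be seen, or felt by turning the pulley while pressing lightly).
- cap_large_mid (a point): white plastic protective cap on the left (+y) shaft, the seat of the large pulley: an upturned cup 36 mm across and 46 mm tall, closed on top, standing loose over the shaft on the seat; 30 g. Point: on its axis, half-way up (23 mm above its rim). It is lifted straight up, at least 35 mm, to clear the shaft.
- cap_medium_mid (a point): white plastic protective cap on the middle shaft, the seat of the medium pulley: an upturned cup 36 mm across and 46 mm tall, closed on top, standing loose over the shaft on the seat; 30 g. Point: on its axis, half-way up (23 mm above its rim). It is lifted straight up, at least 35 mm, to clear the shaft.
- cap_small_mid (a point): white plastic protective cap on the right (-y) shaft, the seat of the small pulley: an upturned cup 36 mm across and 46 mm tall, closed on top, standing loose over the shaft on the seat; 30 g. Point: on its axis, half-way up (23 mm above its rim). It is lifted straight up, at least 35 mm, to clear the shaft.
- keeper (a joint): keeper slide of the drive unit, in m: 0 = shut (its lobes stand over the far edges of the pulleys' discs), 0.047 = fully open (lobes between the shafts, pulleys can pass). It opens along the unit's +y, has about 2 N of friction and stays where it is left. A pulley that is not home blocks it from shutting.
- keeper_grip (a point): keeper's black grip block, 18 mm along y, 30 along x, 32 tall, on a flat steel bar; point 19 mm above the bar and 13 below the block's top, axes as the unit's. Bar and lobes are 5 mm thick, their top 22 mm above the seats. Bar 50 to 72 mm beyond the line of shafts; lobes, 20 mm wide, reach in to 36, 30 and 24 mm from the large, medium and small shafts' axes.
- carousel_bar (a point): black bar handle on the carousel's axis, 106 mm above the bench; the bar lies along its own x axis, 40 mm long, 16 mm thick, from 85 to 113 mm above the bench. Turning it about z turns the deck and the pulleys on it, either way, without end; light friction (0.06 N m), stays where it is left.
- station_axis (a point): centre of the carousel's round deck (330 mm across, rim 8 mm high) at its top face, 30 mm above the bench; axes of the fixed station, whose -x side is the open front, towards the robot. A fixed clear hood, 46 to 51 mm above the deck, covers it from 10 mm in front of the axis to the back, so a pulley can be lifted out only when it stands in front, on the -x side.
- tray_in (a point): shallow steel tray, fixed, right of the drive unit: centre of its inner floor (4 mm above the bench). Inside 222 mm along its x and 102 mm along its y; walls 4 mm thick, top 26 mm above the bench.
- meter: a black multimeter, 90 by 160 by 36 mm, lying flat; origin under its centre; not part of the job, leave it alone
- spool: a white plastic spool, 56 mm across, 50 mm tall, standing; origin under its centre; not part of the job, leave it alone
- driver: a screwdriver lying on the bench; not part of the job, leave it alone
- spray: a can 52 mm across and 150 mm tall, standing; origin under its centre; not part of the job, leave it alone
- mug: a white mug, 80 mm across; origin under its centre; not part of the job, leave it alone
- board: a green circuit module, 100 by 75 by 12 mm, lying flat; origin under its centre; not part of the job, leave it alone
- taperoll: a roll of black tape, 90 mm across, 22 mm thick, lying flat; origin under its centre; not part of the job, leave it alone
Things that resemble listed ones, but are neither listed nor needed, are in the scene too. Leave any brown or green look-alike of the part that bears cap_large_mid alone.

How it is judged:
By the outcome, as a careful person would: the job done as asked, in the order asked, and still so for the second after the job is handed in, with the robot touching nothing.
Of pulley_large, pulley_medium, pulley_small only 2 to 3 are there at a start; the rules pass over those that are not, and their reading is None.
At some moment in a run one of pulley_large, pulley_medium, pulley_small may be knocked a few centimetres aside while the robot is not near it.
It also fails if it takes over 210 s, if anything falls off the work surface, if the arm or the gripper's body presses on something with over 40 N, if the wrist force passes 120 N, or if a joint passes its speed limit or range.

## Working session

There is one attempt and no reset: what is moved stays moved. The work goes in short steps, Python scripts to look and compute and a tool call to move; the robot and the scene stay as the last step left them, time stands still between calls to the robot, and variables do not carry over. Pictures are saved under pics/ and viewed, at most 14 in all, crops included, and the job is handed in when it is done.

Besides the shell and the picture viewer there is one more tool, called as name([rows], argument=value, ...), one row to a line, values as JSON. jog_arm: Moves the arm, as the interface text tells. Its arguments: {"type":"object","properties":{"commands":{"type":"array","items":{"type":"object","properties":{"travel":{"type":"array","items":{"type":"number"}},"rot":{"type":"array","items":{"type":"number"}},"claw":{"type":"number"}}}},"force":{"type":"number"}},"required":["commands"]}

```bash
ls; mkdir -p pics
cat > h.py <<'E'
import numpy as np, cv2
from scipy.spatial.transform import Rotation as Ro
from workcell import monitor, viewer, workorder
def cam(n):
    c=viewer.read_camera(n); return c
def ray(c,u,v,fish=False):
    K=np.array(c["camera_matrix"]);R=np.array(c["R"]);t=np.array(c["t"])
    x=(u-K[0,2])/K[0,0];y=(v-K[1,2])/K[1,1]
    if fish:
        r=np.hypot(x,y); s=np.sin(r)/r if r>1e-9 else 1
        d=np.array([x*s,y*s,np.cos(r)])
    else: d=np.array([x,y,1.])
    return -R.T@t, R.T@d
def onz(c,u,v,z,fish=False):
    o,d=ray(c,u,v,fish); return o+d*(z-o[2])/d[2]
def proj(c,X,fish=False):
    K=np.array(c["camera_matrix"]);p=np.array(c["R"])@np.array(X)+np.array(c["t"])
    if fish:
        th=np.arctan2(np.hypot(p[0],p[1]),p[2]);ph=np.arctan2(p[1],p[0])
        return K[0,2]+K[0,0]*th*np.cos(ph),K[1,2]+K[1,1]*th*np.sin(ph)
    return K[0,2]+K[0,0]*p[0]/p[2],K[1,2]+K[1,1]*p[1]/p[2]
def two(c1,p1,f1,c2,p2,f2):
    o1,d1=ray(c1,*p1,f1);o2,d2=ray(c2,*p2,f2)
    d1=d1/np.linalg.norm(d1);d2=d2/np.linalg.norm(d2)
    a=np.linalg.lstsq(np.c_[d1,-d2],o2-o1,rcond=None)[0]
    A=o1+a[0]*d1;B=o2+a[1]*d2
    return (A+B)/2,np.linalg.norm(A-B)
E
python3 - <<'E'
from h import *
s=monitor.read_state(); print({k:np.round(v,3).tolist() for k,v in s.items()})
for n in ["scene","side","wrist"]:
    c=cam(n); cv2.imwrite(f"pics/{n}0.png",c["color"]); print(n,np.round(-np.array(c["R"]).T@c["t"],3),np.round(c["camera_matrix"],0).tolist(),np.round(c["R"],2).tolist())
E
```

```text
pics
{'time': 0.0, 'q': [-1.224, 0.265, 1.605, 0.0, 1.274, -0.037], 'joint_vel': [-0.0, 0.001, 0.0, -0.002, -0.0, 0.0], 'joint_torque': [-0.0, -51.511, -36.731, -0.0, 0.013, -0.0], 'tool_pos': [0.252, -0.625, 0.23], 'tcp_rot': [-3.082, -0.599, 0.001], 'wrist_force': [-0.014, 0.037, -0.325], 'torque': [0.021, 0.054, 0.047], 'grip_force': 0.0, 'width': 0.998}
scene [ 1.334 -0.184  0.94 ] [[532.0, 0.0, 319.0], [0.0, 532.0, 231.0], [0.0, 0.0, 1.0]] [[0.3, 0.95, -0.01], [0.67, -0.23, -0.7], [-0.67, 0.21, -0.71]]
side [0.328 0.819 0.686] [[445.0, 0.0, 313.0], [0.0, 445.0, 239.0], [0.0, 0.0, 1.0]] [[-0.97, -0.22, -0.01], [-0.12, 0.58, -0.81], [0.19, -0.79, -0.59]]
wrist [ 0.323 -0.596  0.373] [[372.0, 0.0, 314.0], [0.0, 372.0, 231.0], [0.0, 0.0, 1.0]] [[0.37, -0.93, -0.0], [-0.89, -0.36, 0.3], [-0.28, -0.11, -0.95]]
```

View pics/scene0.png

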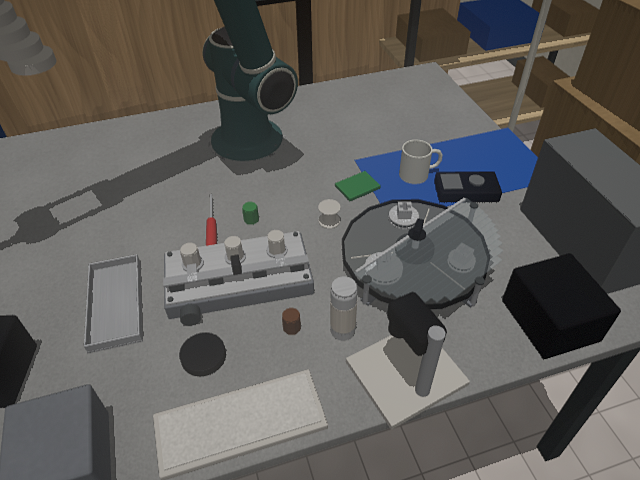

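View pics/side0.png

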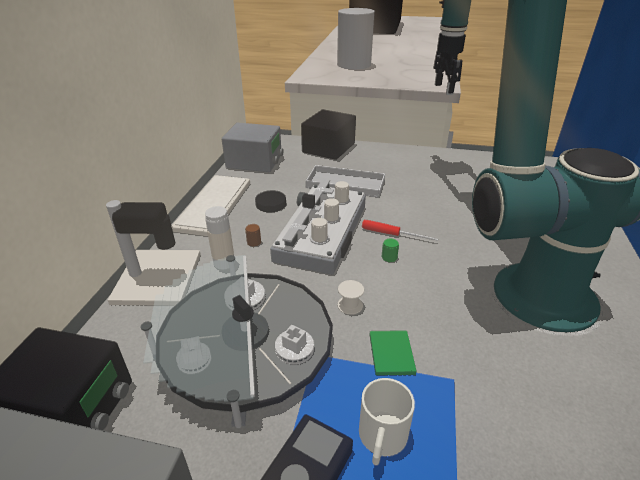

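Run:
```python
import cv2,numpy as np
a=cv2.imread("pics/scene0.png");b=cv2.imread("pics/side0.png")
A=cv2.resize(a[220:340,150:330],None,fx=4,fy=4,interpolation=2)[:480,:720]
cv2.imwrite("pics/s_unit.png",A)
B=cv2.resize(a[185:310,330:510],(576,400),interpolation=2)
C=cv2.resize(b[165:285,260:380],(400,400),interpolation=2)
cv2.imwrite("pics/s_car.png",cv2.resize(np.hstack([B,C]),None,fx=.8,fy=.8))
```

```text
(no output)
```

View pics/s_unit.png

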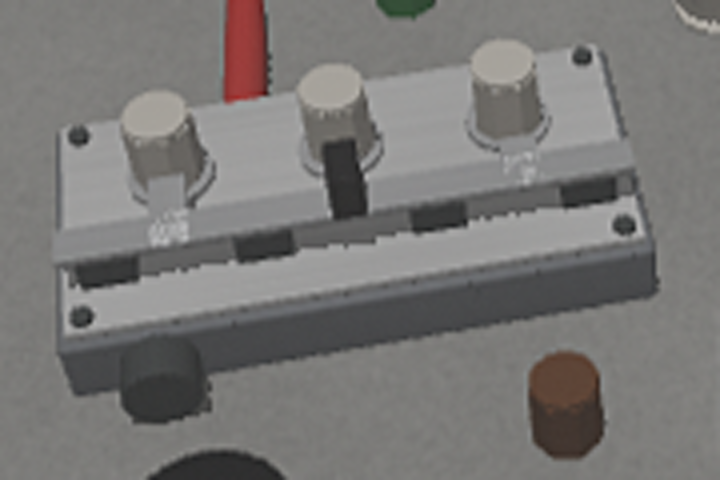

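View pics/s_car.png

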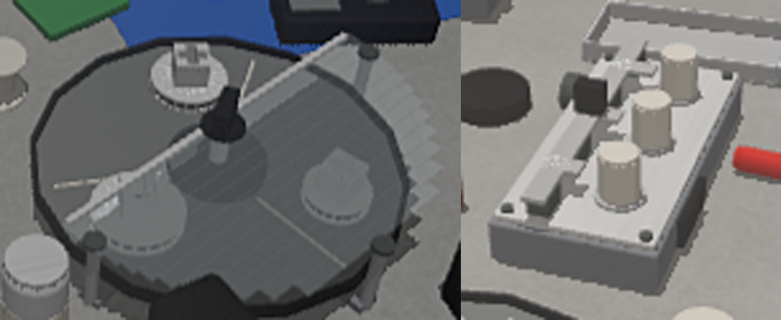

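Run:
```python
from h import *
sc=cam("scene"); sd=cam("side")
cs=[(189.2,246),(232.7,242),(275.7,235.5)]; ds=[(341.8,186.4),(331.3,203.6),(319,222.7)]
P=[]
for a,b in zip(cs,ds):
    p=onz(sc,*a,.1);q=onz(sd,*b,.1);m,e=two(sc,a,0,sd,b,0); print("cap",np.round(p,4),np.round(q,4),np.round(m,4),round(e,4));P.append((p+q)/2)
d=P[2]-P[0];print("spacing",np.linalg.norm(d)/2,"yaw",np.degrees(np.arctan2(-d[0],d[1])))
for u,v,w in [(404.2,214.7,30.9),(385,269,36),(461.6,260.4,27.3)]:
    p=onz(sc,u,v,.044); print("pul",np.round(p,4),"diam",np.linalg.norm(onz(sc,u-w/2,v,.044)-onz(sc,u+w/2,v,.044)).round(4))
# deck rim: dark/ellipse guess crop pts ; hub
for X in [(345,180)]:
    print("grip",onz(sc,150+X[0]/4,220+143/4,.108))
# keeper grip top in side crop center(590,82)
print("gripside",onz(sd,(590-460.8)/2.667+260,165+84/2.667,.108))
# handle
print("bar top",onz(sc,330+231/2.56,185+90/2.56,.113))
# tray corners in scene at z=.026
for u,v in [(89,262),(139,257),(143,344),(86,350)]: print("tray",onz(sc,u,v,.026).round(3))
for n,(u,v,z) in dict(spool=(330,205,.05),spray=(343,288,.15),green=(250,207,.04),brown=(291,313,.04),mug=(415,148,.09),drv=(211,230,.015)).items(): print(n,onz(sc,u,v,z).round(3))
```

```text
cap [ 0.491  -0.2216  0.1   ] [ 0.4931 -0.2137  0.1   ] [ 0.4924 -0.2205  0.0984] 0.0049
cap [ 0.5091 -0.1293  0.1   ] [ 0.5037 -0.122   0.1   ] [ 0.505  -0.129   0.0957] 0.0001
cap [ 0.5197 -0.035   0.1   ] [ 0.5157 -0.0318  0.1   ] [ 0.5167 -0.0348  0.0975] 0.001
spacing 0.09300579023541554 yaw -7.937841289255174
pul [0.4961 0.2904 0.044 ] diam 0.0751
pul [0.6425 0.1785 0.044 ] diam 0.0794
pul [0.6731 0.3507 0.044 ] diam 0.0608
grip [ 0.55899098 -0.1305269   0.108     ]
gripside [ 0.56472573 -0.13108306  0.108     ]
bar top [0.58815152 0.28039256 0.113     ]
tray [ 0.394 -0.452  0.026]
tray [ 0.415 -0.341  0.026]
tray [ 0.659 -0.351  0.026]
tray [ 0.637 -0.461  0.026]
spool [0.412 0.128 0.05 ]
spray [0.743 0.042 0.15 ]
green [ 0.344 -0.061  0.04 ]
brown [ 0.689 -0.05   0.04 ]
mug [0.313 0.399 0.09 ]
drv [ 0.368 -0.167  0.015]
```

```bash
cat >> h.py <<'E'
def pose():
    s=monitor.read_state();R=Ro.from_rotvec(s["tcp_rot"]).as_matrix()
    return np.array(s["tool_pos"]),np.degrees(np.arctan2(R[1,0],R[0,0])),s
def plan(p,psi,frm=None,step=45,n=None):
    "print n equal rows from current (or frm=(p,psi)) to p,psi"
    if frm is None: p0,a0,_=pose()
    else: p0,a0=frm
    d=np.array(p)-p0;da=(psi-a0+180)%360-180
    n=n or int(np.ceil(max(np.linalg.norm(d)*1000/step,abs(da)/8.5)));n=max(5,-(-n//5)*5)
    for i in range(n):
        a=np.radians(a0+da*i/n);x=np.array([np.cos(a),np.sin(a),0]);y=np.array([np.sin(a),-np.cos(a),0])
        v=d/n*1000;print([round(float(q),1) for q in (v@x,v@y,-v[2])],"rz",round(-da/n,2))
def st():
    p,a,s=pose();print("t",round(s["time"],1),"p",np.round(p,4),"psi",round(a,2),"F",np.round(s["wrist_force"],1),"w",round(s["width"],3),"g",round(s["grip_force"],1),"q",np.round(s["q"],2))
E
python3 - <<'E'
from h import *
st();plan([.50,-.13,.33],-8)
E
```

```text
t 0.2 p [ 0.2526 -0.6255  0.2306] psi 21.99 F [0.9 0.2 1.3] w 0.998 g 0.0 q [-1.22  0.26  1.6   0.    1.27 -0.04]
[27.7, -24.5, -6.6] rz 2.0
[26.8, -25.4, -6.6] rz 2.0
[25.9, -26.3, -6.6] rz 2.0
[25.0, -27.2, -6.6] rz 2.0
[24.0, -28.1, -6.6] rz 2.0
[23.0, -28.9, -6.6] rz 2.0
[22.0, -29.7, -6.6] rz 2.0
[20.9, -30.4, -6.6] rz 2.0
[19.9, -31.1, -6.6] rz 2.0
[18.8, -31.8, -6.6] rz 2.0
[17.6, -32.4, -6.6] rz 2.0
[16.5, -33.0, -6.6] rz 2.0
[15.3, -33.6, -6.6] rz 2.0
[14.1, -34.1, -6.6] rz 2.0
[12.9, -34.6, -6.6] rz 2.0
```

jog_arm([
  {"travel": [28, -24, -7], "rot": [0, 0, 2], "claw": 110},
  {"travel": [27, -25, -7], "rot": [0, 0, 2], "claw": 110},
  {"travel": [26, -26, -7], "rot": [0, 0, 2], "claw": 110},
  {"travel": [25, -27, -7], "rot": [0, 0, 2], "claw": 110},
  {"travel": [24, -28, -7], "rot": [0, 0, 2], "claw": 110},
], force=40)

```text
time: 0.75
tool_pos: [0.3368, -0.4605, 0.2664]
tcp_rot: [-3.125, -0.325, -0.0]
wrist_force: [0.1, 0.1, 1.7]
width: 0.57
grip_force: 0.0
```

jog_arm([
  {"travel": [23, -29, -7], "rot": [0, 0, 2], "claw": 110},
  {"travel": [22, -30, -7], "rot": [0, 0, 2], "claw": 110},
  {"travel": [21, -30, -7], "rot": [0, 0, 2], "claw": 110},
  {"travel": [20, -31, -7], "rot": [0, 0, 2], "claw": 110},
  {"travel": [19, -32, -7], "rot": [0, 0, 2], "claw": 110},
])

```text
time: 1.25
tool_pos: [0.4197, -0.2951, 0.3016]
tcp_rot: [3.141, 0.052, 0.0]
wrist_force: [1.1, 1.0, 0.2]
width: 0.569
grip_force: 0.0
```

jog_arm([
  {"travel": [18, -32, -7], "rot": [0, 0, 2], "claw": 110},
  {"travel": [16, -33, -7], "rot": [0, 0, 2], "claw": 110},
  {"travel": [15, -34, -7], "rot": [0, 0, 2], "claw": 110},
  {"travel": [14, -34, -7], "rot": [0, 0, 2], "claw": 110},
  {"travel": [13, -35, -7], "rot": [0, 0, 2], "claw": 110},
])

```text
time: 1.75
tool_pos: [0.5016, -0.1297, 0.3367]
tcp_rot: [3.134, -0.222, 0.001]
wrist_force: [-0.4, -0.6, 0.1]
width: 0.567
grip_force: 0.0
```

jog_arm([
  {},
  {},
  {},
  {},
  {},
])

```text
$.commands[0]: bad value
```

Run:
```python
from h import *
st();c=cam("wrist");cv2.imwrite("pics/w1.png",c["color"]);import pickle;pickle.dump(c,open("w1.pkl","wb"))
```

```text
t 1.8 p [ 0.5016 -0.1297  0.3367] psi -8.09 F [-0.4 -0.6  0.1] w 0.567 g 0.0 q [-0.3  -0.08  1.79 -0.    1.44  1.41]
```

View pics/w1.png

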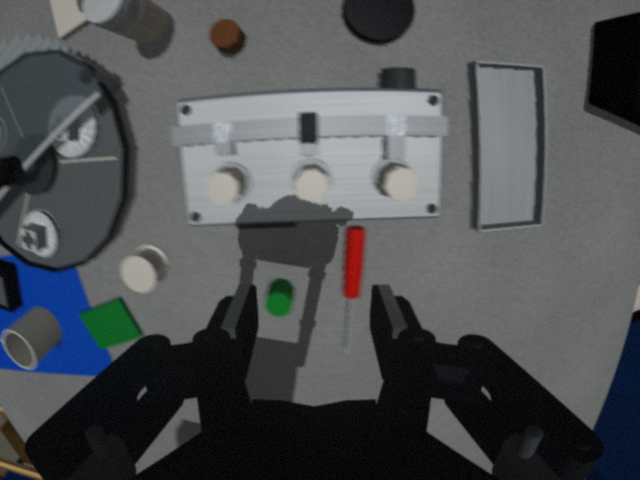

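```bash
cat >> h.py <<'E'
def blobs(m,amin,amax=1e9):
    n,l,s,c=cv2.connectedComponentsWithStats(m.astype(np.uint8))
    return [(np.round(c[i],1).tolist(),s[i].tolist()) for i in range(1,n) if amin<s[i][4]<amax]
E
python3 - <<'E'
from h import *
import pickle
c=pickle.load(open("w1.pkl","rb"));im=c["color"]
h=cv2.cvtColor(im,cv2.COLOR_BGR2HSV).astype(int)
for p in [(220,187),(228,183),(215,195),(310,182),(400,183),(390,185),(300,210),(250,165)]: print(p,im[p[1],p[0]])
i=im.astype(int)
m=(i[:,:,2]-i[:,:,0]>10)&(i[:,:,2]>150); m[:150]=0;m[230:]=0
B=blobs(m,80);print(B)
g=(i.max(2)<50);g[:105]=0;g[150:]=0;g[:,:280]=0;g[:,340:]=0
for b,s in blobs(g,50): print("grip",b,s,onz(c,*b,.108,True),[onz(c,s[0],s[1]+s[3]/2,.108,True).round(4),onz(c,s[0]+s[2],s[1]+s[3]/2,.108,True).round(4)])
P=[]
for b,s in B:
    p=onz(c,*b,.1,True);P.append(p);print(p.round(4))
E
```

```text
(220, 187) [160 169 170]
(228, 183) [164 174 176]
(215, 195) [160 166 169]
(310, 182) [166 175 177]
(400, 183) [167 176 178]
(390, 185) [165 175 177]
(300, 210) [80 77 76]
(250, 165) [168 164 160]
[([401.0, 183.6], [387, 168, 28, 32, 449]), ([311.3, 185.4], [296, 171, 30, 31, 420]), ([221.8, 189.3], [208, 174, 29, 31, 396])]
grip [307.9, 127.3] [302, 114, 13, 28, 297] [ 0.56974797 -0.13307959  0.108     ] [array([ 0.5699, -0.1272,  0.108 ]), array([ 0.5681, -0.1399,  0.108 ])]
[ 0.4992 -0.2216  0.1   ]
[ 0.5097 -0.1278  0.1   ]
[ 0.5199 -0.0336  0.1   ]
```

Run:
```python
from h import *
plan([.570,-.1335,.13],-6.5);plan([.57,-.1335,.083],-6.5,frm=(np.array([.57,-.1335,.13]),-6.5))
plan([.57+.0054,-.1335+.0468,.083],-6.5,frm=(np.array([.57,-.1335,.083]),-6.5))
```

```text
[13.2, -0.2, 41.6] rz -0.3
[13.2, -0.1, 41.6] rz -0.3
[13.2, -0.0, 41.6] rz -0.3
[13.2, 0.0, 41.6] rz -0.3
[13.2, 0.1, 41.6] rz -0.3
[0.0, 0.0, 9.4] rz -0.0
[0.0, 0.0, 9.4] rz -0.0
[0.0, 0.0, 9.4] rz -0.0
[0.0, 0.0, 9.4] rz -0.0
[0.0, 0.0, 9.4] rz -0.0
[0.0, -9.4, -0.0] rz -0.0
[0.0, -9.4, -0.0] rz -0.0
[0.0, -9.4, -0.0] rz -0.0
[0.0, -9.4, -0.0] rz -0.0
[0.0, -9.4, -0.0] rz -0.0
```

jog_arm([
  {"travel": [13, 0, 42], "rot": [0, 0, -0.3], "claw": 110},
  {"travel": [13, 0, 42], "rot": [0, 0, -0.3], "claw": 110},
  {"travel": [13, 0, 42], "rot": [0, 0, -0.3], "claw": 110},
  {"travel": [13, 0, 41], "rot": [0, 0, -0.3], "claw": 110},
  {"travel": [14, 0, 41], "rot": [0, 0, -0.3], "claw": 110},
])

```text
time: 2.3
tool_pos: [0.5669, -0.1397, 0.1267]
tcp_rot: [3.136, -0.178, 0.001]
wrist_force: [-0.5, -0.6, 0.1]
width: 0.566
grip_force: 0.0
```

jog_arm([
  {"travel": [0, 0, 12]},
  {"travel": [0, 0, 12]},
  {"travel": [0, 0, 12]},
  {"travel": [0, 0, 8]},
  {"travel": [0, 0, 3]},
])

```text
$.commands[0]: bad value
```

jog_arm([
  {"travel": [0, 0, 0], "claw": 255},
  {"travel": [0, 0, 0], "claw": 255},
  {"travel": [0, 0, 0], "claw": 255},
  {"travel": [0, 0, 0], "claw": 255},
  {"travel": [0, 0, 0], "claw": 255},
])

```text
$.commands[0]: bad value
```

jog_arm([
  {"travel": [0, 0, 0], "rot": [0, 0, 0], "claw": 110},
  {"travel": [0, 0, 0], "rot": [0, 0, 0], "claw": 110},
  {"travel": [0, 0, 0], "rot": [0, 0, 0], "claw": 110},
  {"travel": [0, 0, 0], "rot": [0, 0, 0], "claw": 110},
  {"travel": [0, 0, 0], "rot": [0, 0, 0], "claw": 110},
])

```text
time: 2.8
tool_pos: [0.5679, -0.1401, 0.1309]
tcp_rot: [3.136, -0.179, 0.006]
wrist_force: [0.5, 0.2, -0.1]
width: 0.57
grip_force: 0.0
```

Run:
```python
from h import *
st();plan([.57,-.1335,.083],-6.5)
import pickle
c=pickle.load(open("w1.pkl","rb")); print(-np.array(c["R"]).T@c["t"])
c=cam("wrist"); print(-np.array(c["R"]).T@c["t"],np.array(c["R"]).round(3).tolist())
```

```text
t 2.8 p [ 0.5679 -0.1401  0.1309] psi -6.52 F [ 0.5  0.2 -0.1] w 0.57 g 0.0 q [-0.28  0.18  1.9   0.    1.06  1.4 ]
[0.3, -1.3, 9.6] rz -0.0
[0.3, -1.3, 9.6] rz -0.0
[0.3, -1.3, 9.6] rz -0.0
[0.3, -1.3, 9.6] rz -0.0
[0.3, -1.3, 9.6] rz -0.0
[ 0.57704493 -0.13945605  0.47914859]
[ 0.64306466 -0.14761734  0.27365881] [[-0.114, -0.993, 0.002], [-0.95, 0.109, 0.293], [-0.291, 0.032, -0.956]]
```

Run:
```python
from h import *
c=cam("wrist");print(proj(c,[.57,-.1335,.108],True),[proj(c,p,True) for p in ([.499,-.2216,.1],[.51,-.128,.1],[.52,-.034,.1])])
cv2.imwrite("pics/w2.png",c["color"])
```

```text
(np.float64(301.48654725269415), np.float64(276.8847984147168)) [(np.float64(460.9299812495383), np.float64(358.70007142906803)), (np.float64(305.74855625028226), np.float64(365.3962143850865)), (np.float64(152.67634520854472), np.float64(358.22963958320844))]
```

View pics/w2.png

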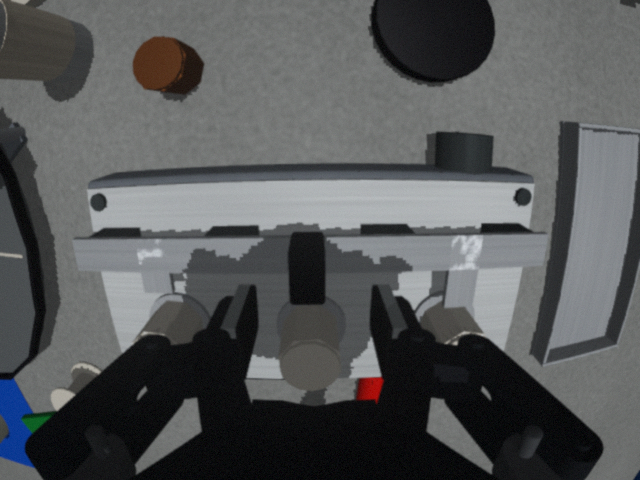

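jog_arm([
  {"travel": [2, -4, 10], "rot": [0, 0, 0], "claw": 110},
  {"travel": [0, 0, 12], "rot": [0, 0, 0], "claw": 110},
  {"travel": [0, 0, 12], "rot": [0, 0, 0], "claw": 110},
  {"travel": [0, 0, 10], "rot": [0, 0, 0], "claw": 110},
  {"travel": [0, 0, 4], "rot": [0, 0, 0], "claw": 110},
])

```text
time: 3.4
tool_pos: [0.5676, -0.1354, 0.0777]
tcp_rot: [-3.136, 0.178, 0.006]
wrist_force: [0.2, -0.8, -0.5]
width: 0.569
grip_force: 0.0
```

jog_arm([
  {"travel": [0, 0, 0], "rot": [0, 0, 0], "claw": 255},
  {"travel": [0, 0, 0], "rot": [0, 0, 0], "claw": 255},
  {"travel": [0, 0, 0], "rot": [0, 0, 0], "claw": 255},
  {"travel": [0, 0, 0], "rot": [0, 0, 0], "claw": 255},
  {"travel": [0, 0, 0], "rot": [0, 0, 0], "claw": 255},
])

```text
time: 3.9
tool_pos: [0.5694, -0.1361, 0.0805]
tcp_rot: [3.136, -0.178, 0.001]
wrist_force: [0.5, -0.6, -2.4]
width: 0.199
grip_force: 41.2
```

```bash
python3 -c "
from h import *
st()"
```

```text
t 3.9 p [ 0.5694 -0.1361  0.0805] psi -6.48 F [ 0.5 -0.6 -2.4] w 0.199 g 41.2 q [-0.28  0.23  1.94 -0.    0.97  1.41]
```

jog_arm([
  {"travel": [0, -10, 0], "rot": [0, 0, 0], "claw": 255},
  {"travel": [0, -12, 0], "rot": [0, 0, 0], "claw": 255},
  {"travel": [0, -12, 0], "rot": [0, 0, 0], "claw": 255},
  {"travel": [0, -9, 0], "rot": [0, 0, 0], "claw": 255},
  {"travel": [0, -5, 0], "rot": [0, 0, 0], "claw": 255},
])

```text
time: 4.4
tool_pos: [0.5741, -0.0905, 0.0805]
tcp_rot: [3.13, -0.172, -0.002]
wrist_force: [-6.2, -27.9, 0.3]
width: 0.198
grip_force: 42.0
```

jog_arm([
  {"travel": [0, 0, 0], "rot": [0, 0, 0], "claw": 255},
  {"travel": [0, 0, 0], "rot": [0, 0, 0], "claw": 255},
  {"travel": [0, 0, 0], "rot": [0, 0, 0], "claw": 255},
  {"travel": [0, 0, 0], "rot": [0, 0, 0], "claw": 255},
  {"travel": [0, 0, 0], "rot": [0, 0, 0], "claw": 255},
])

```text
time: 4.9
tool_pos: [0.574, -0.0906, 0.0805]
tcp_rot: [3.132, -0.176, -0.001]
wrist_force: [-4.1, -12.3, -0.1]
width: 0.204
grip_force: 42.1
```

```bash
python3 -c "
from h import *
st()"
```

```text
t 4.9 p [ 0.574  -0.0906  0.0805] psi -6.44 F [ -4.1 -12.3  -0.1] w 0.204 g 42.1 q [-0.2   0.23  1.95 -0.01  0.97  1.49]
```

jog_arm([
  {"travel": [0, 0, 0], "rot": [0, 0, 0], "claw": 90},
  {"travel": [0, 0, 0], "rot": [0, 0, 0], "claw": 90},
  {"travel": [0, 0, -20], "rot": [0, 0, 0], "claw": 90},
  {"travel": [0, 0, -40], "rot": [0, 0, 0], "claw": 90},
  {"travel": [-30, 10, -40], "rot": [0, 0, 0], "claw": 90},
])

```text
time: 5.4
tool_pos: [0.5467, -0.0932, 0.1807]
tcp_rot: [-3.135, 0.176, -0.003]
wrist_force: [0.7, -0.5, 1.4]
width: 0.648
grip_force: 0.0
```

jog_arm([
  {"travel": [-40, 10, -40], "rot": [0, 0, 0], "claw": 90},
  {"travel": [-40, 10, -40], "rot": [0, 0, 0], "claw": 90},
  {"travel": [0, 10, -40], "rot": [0, 0, 0], "claw": 90},
  {"travel": [0, 0, 0], "rot": [0, 0, 0], "claw": 90},
  {"travel": [0, 0, 0], "rot": [0, 0, 0], "claw": 90},
])

```text
time: 5.9
tool_pos: [0.4732, -0.1135, 0.2912]
tcp_rot: [3.136, -0.179, 0.007]
wrist_force: [0.6, -0.2, -0.4]
width: 0.65
grip_force: 0.0
```

jog_arm([
  {"travel": [0, 0, 0], "rot": [0, 0, 0], "claw": 90},
  {"travel": [0, 0, 0], "rot": [0, 0, 0], "claw": 90},
  {"travel": [0, 0, 0], "rot": [0, 0, 0], "claw": 90},
  {"travel": [0, 0, 0], "rot": [0, 0, 0], "claw": 90},
  {"travel": [0, 0, 0], "rot": [0, 0, 0], "claw": 90},
])

```text
time: 6.4
tool_pos: [0.4719, -0.1138, 0.2885]
tcp_rot: [-3.136, 0.178, 0.002]
wrist_force: [-1.2, 0.5, 0.7]
width: 0.648
grip_force: 0.0
```

Run:
```python
from h import *
st();c=cam("wrist");cv2.imwrite("pics/w3.png",c["color"])
i=c["color"].astype(int)
m=(i[:,:,2]-i[:,:,0]>6)&(i[:,:,2]>140)
for b,s in blobs(m,80): print(b,s,onz(c,*b,.1,True).round(4))
```

```text
t 6.4 p [ 0.4719 -0.1138  0.2885] psi -6.5 F [-1.2  0.5  0.7] w 0.648 g 0.0 q [-0.29 -0.13  1.92  0.    1.36  1.4 ]
[328.0, 161.9] [308, 142, 40, 40, 1217] [ 0.5079 -0.1301  0.1   ]
[224.4, 162.7] [206, 144, 38, 38, 1121] [ 0.519  -0.0369  0.1   ]
[430.5, 163.4] [414, 144, 35, 39, 1041] [ 0.4978 -0.2244  0.1   ]
[370.3, 254.8] [361, 218, 20, 77, 915] [ 0.4152 -0.1614  0.1   ]
[144.8, 236.1] [128, 230, 31, 19, 119] [0.4592 0.0595 0.1   ]
[126.1, 262.0] [107, 242, 39, 41, 1187] [0.4337 0.0901 0.1   ]
[14.3, 469.2] [0, 463, 31, 14, 95] [-0.03   0.614  0.1  ]
```

View pics/w3.png

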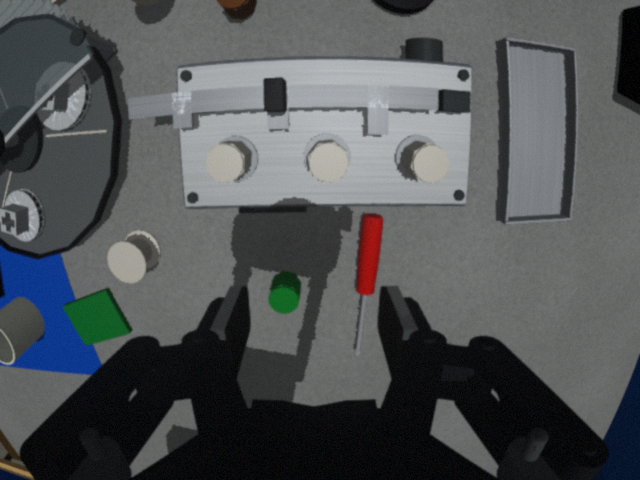

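Run:
```python
from h import *
c=cam("wrist")
T=np.array([onz(c,u,v,.026,True) for u,v in [(500,40),(576,50),(573,217),(503,222)]]);print(T.round(4),T.mean(0))
H=.17
A=[([.498,-.2245]),([.508,-.130]),([.519,-.037])]
for a in A: plan([*a,.13],-6.5,n=5)
```

```text
[[ 0.6288 -0.3492  0.026 ]
 [ 0.6249 -0.4682  0.026 ]
 [ 0.4021 -0.4588  0.026 ]
 [ 0.4072 -0.3426  0.026 ]] [ 0.51574661 -0.40469912  0.026     ]
[7.7, 21.4, 31.8] rz -0.0
[7.7, 21.4, 31.8] rz -0.0
[7.7, 21.4, 31.8] rz -0.0
[7.7, 21.4, 31.8] rz -0.0
[7.7, 21.4, 31.8] rz -0.0
[7.5, 2.4, 31.8] rz -0.0
[7.5, 2.4, 31.8] rz -0.0
[7.5, 2.4, 31.8] rz -0.0
[7.5, 2.4, 31.8] rz -0.0
[7.5, 2.4, 31.8] rz -0.0
[7.6, -16.3, 31.8] rz -0.0
[7.6, -16.3, 31.8] rz -0.0
[7.6, -16.3, 31.8] rz -0.0
[7.6, -16.3, 31.8] rz -0.0
[7.6, -16.3, 31.8] rz -0.0
```

jog_arm([
  {"travel": [8, 21, 32], "rot": [0, 0, 0], "claw": 90},
  {"travel": [8, 21, 32], "rot": [0, 0, 0], "claw": 90},
  {"travel": [8, 22, 32], "rot": [0, 0, 0], "claw": 90},
  {"travel": [8, 22, 32], "rot": [0, 0, 0], "claw": 90},
  {"travel": [6.5, 21, 31], "rot": [0, 0, 0], "claw": 90},
])

```text
time: 7.0
tool_pos: [0.4984, -0.2256, 0.129]
tcp_rot: [3.136, -0.178, 0.001]
wrist_force: [-0.4, 0.4, 0.7]
width: 0.645
grip_force: 0.0
```

jog_arm([
  {"travel": [0, 0, 0], "rot": [0, 0, 0], "claw": 90},
  {"travel": [0, 0, 20], "rot": [0, 0, 0], "claw": 90},
  {"travel": [0, 0, 20], "rot": [0, 0, 0], "claw": 90},
  {"travel": [0, 0, 15.5], "rot": [0, 0, 0], "claw": 90},
  {"travel": [0, 0, 0], "rot": [0, 0, 0], "claw": 90},
])

```text
time: 7.5
tool_pos: [0.4968, -0.2234, 0.0735]
tcp_rot: [-3.135, 0.178, 0.005]
wrist_force: [-1.0, -0.0, -0.1]
width: 0.646
grip_force: 0.0
```

jog_arm([
  {"travel": [0, 0, 0], "rot": [0, 0, 0], "claw": 255},
  {"travel": [0, 0, 0], "rot": [0, 0, 0], "claw": 255},
  {"travel": [0, 0, 0], "rot": [0, 0, 0], "claw": 255},
  {"travel": [0, 0, 0], "rot": [0, 0, 0], "claw": 255},
  {"travel": [0, 0, 0], "rot": [0, 0, 0], "claw": 255},
], force=25)

```text
time: 8.0
tool_pos: [0.4993, -0.225, 0.0762]
tcp_rot: [3.136, -0.179, 0.004]
wrist_force: [-0.1, 0.2, 6.3]
width: 0.435
grip_force: 25.5
```

Run:
```python
from h import *
st();p,a,_=pose()
plan([.58,-.406,.145],-6.5,frm=(np.array([p[0],p[1],.145]),a),n=5)
```

```text
t 8.0 p [ 0.4993 -0.225   0.0762] psi -6.52 F [-0.1  0.2  6.3] w 0.435 g 25.5 q [-0.47  0.17  2.02  0.    0.94  1.22]
[20.1, 34.1, -0.0] rz -0.0
[20.1, 34.1, -0.0] rz -0.0
[20.1, 34.1, -0.0] rz -0.0
[20.1, 34.1, -0.0] rz -0.0
[20.1, 34.1, -0.0] rz -0.0
```

jog_arm([
  {"travel": [0, 0, -15], "rot": [0, 0, 0], "claw": 255},
  {"travel": [0, 0, -27], "rot": [0, 0, 0], "claw": 255},
  {"travel": [0, 0, -27], "rot": [0, 0, 0], "claw": 255},
  {"travel": [20, 34, 0], "rot": [0, 0, 0], "claw": 255},
  {"travel": [20, 34, 0], "rot": [0, 0, 0], "claw": 255},
])

```text
time: 8.5
tool_pos: [0.5313, -0.2974, 0.1465]
tcp_rot: [3.135, -0.176, 0.005]
wrist_force: [-0.4, 1.0, -0.6]
width: 0.431
grip_force: 25.5
```

jog_arm([
  {"travel": [20, 34, 0], "rot": [0, 0, 0], "claw": 255},
  {"travel": [20, 34, 0], "rot": [0, 0, 0], "claw": 255},
  {"travel": [20, 34, 0], "rot": [0, 0, 0], "claw": 255},
  {"travel": [0, 0, 0], "rot": [0, 0, 0], "claw": 255},
  {"travel": [0, 0, 30], "rot": [0, 0, 0], "claw": 255},
])

```text
time: 9.0
tool_pos: [0.5814, -0.4084, 0.1191]
tcp_rot: [3.131, -0.181, 0.013]
wrist_force: [0.6, -0.4, 0.2]
width: 0.432
grip_force: 25.5
```

jog_arm([
  {"travel": [0, 0, 40], "rot": [0, 0, 0], "claw": 255},
  {"travel": [0, 0, 30], "rot": [0, 0, 0], "claw": 255},
  {"travel": [0, 0, 16], "rot": [0, 0, 0], "claw": 255},
  {"travel": [0, 0, 0], "rot": [0, 0, 0], "claw": 255},
  {"travel": [0, 0, 0], "rot": [0, 0, 0], "claw": 255},
])

```text
time: 9.5
tool_pos: [0.5784, -0.4047, 0.0283]
tcp_rot: [3.136, -0.178, 0.0]
wrist_force: [0.3, 0.1, -0.5]
width: 0.429
grip_force: 26.4
```

Run:
```python
from h import *
st();p,a,_=pose()
plan([.508,-.130,.145],-6.5,frm=(np.array([p[0],p[1],.145]),a),n=6)
c=cam("side");cv2.imwrite("pics/s2.png",cv2.resize(c["color"][120:300,220:440],None,fx=3,fy=3))
```

```text
t 9.5 p [ 0.5784 -0.4047  0.0283] psi -6.5 F [ 0.3  0.1 -0.5] w 0.429 g 26.4 q [-0.65  0.49  1.69 -0.    0.96  1.04]
[-10.1, -26.5, -0.0] rz 0.0
[-10.1, -26.5, -0.0] rz 0.0
[-10.1, -26.5, -0.0] rz 0.0
[-10.1, -26.5, -0.0] rz 0.0
[-10.1, -26.5, -0.0] rz 0.0
[-10.1, -26.5, -0.0] rz 0.0
[-10.1, -26.5, -0.0] rz 0.0
[-10.1, -26.5, -0.0] rz 0.0
[-10.1, -26.5, -0.0] rz 0.0
[-10.1, -26.5, -0.0] rz 0.0
```

View pics/s2.png

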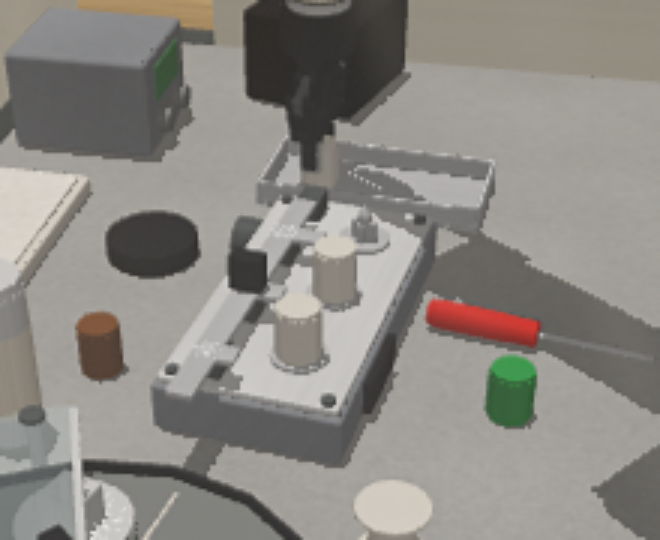

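jog_arm([
  {"travel": [0, 0, 0], "rot": [0, 0, 0], "claw": 95},
  {"travel": [0, 0, 0], "rot": [0, 0, 0], "claw": 95},
  {"travel": [0, 0, -20], "rot": [0, 0, 0], "claw": 95},
  {"travel": [0, 0, -48], "rot": [0, 0, 0], "claw": 95},
  {"travel": [0, 0, -49], "rot": [0, 0, 0], "claw": 95},
])

```text
time: 10.05
tool_pos: [0.5771, -0.404, 0.1443]
tcp_rot: [-3.135, 0.178, 0.005]
wrist_force: [0.9, -0.9, 0.1]
width: 0.629
grip_force: 0.0
```

jog_arm([
  {"travel": [-17, -44, 0], "rot": [0, 0, 0], "claw": 90},
  {"travel": [-17, -44, 0], "rot": [0, 0, 0], "claw": 90},
  {"travel": [-17, -44, 0], "rot": [0, 0, 0], "claw": 90},
  {"travel": [-17, -44, 0], "rot": [0, 0, 0], "claw": 90},
  {"travel": [-17, -44, 0], "rot": [0, 0, 0], "claw": 90},
])

```text
time: 10.55
tool_pos: [0.5182, -0.1751, 0.1454]
tcp_rot: [3.136, -0.179, 0.002]
wrist_force: [0.6, -0.3, 0.5]
width: 0.648
grip_force: 0.0
```

jog_arm([
  {"travel": [-16, -45, 0], "rot": [0, 0, 0], "claw": 90},
  {"travel": [0, 0, 0], "rot": [0, 0, 0], "claw": 90},
  {"travel": [0, 0, 20], "rot": [0, 0, 0], "claw": 90},
  {"travel": [0, 0, 30], "rot": [0, 0, 0], "claw": 90},
  {"travel": [0, 0, 20], "rot": [0, 0, 0], "claw": 90},
])

```text
time: 11.05
tool_pos: [0.5079, -0.1305, 0.074]
tcp_rot: [3.136, -0.178, 0.001]
wrist_force: [-0.7, 0.6, 0.3]
width: 0.646
grip_force: 0.0
```

jog_arm([
  {"travel": [0, 0, 0], "rot": [0, 0, 0], "claw": 90},
  {"travel": [0, 0, 0], "rot": [0, 0, 0], "claw": 255},
  {"travel": [0, 0, 0], "rot": [0, 0, 0], "claw": 255},
  {"travel": [0, 0, 0], "rot": [0, 0, 0], "claw": 255},
  {"travel": [0, 0, 0], "rot": [0, 0, 0], "claw": 255},
])

```text
time: 11.55
tool_pos: [0.5088, -0.1305, 0.0758]
tcp_rot: [3.136, -0.179, 0.003]
wrist_force: [-0.1, 0.4, 0.9]
width: 0.422
grip_force: 25.0
```

Run:
```python
from h import *
st();p,a,_=pose()
plan([.517,-.404,.145],-6.5,frm=(np.array([p[0],p[1],.145]),a),n=6,step=50)
```

```text
t 11.6 p [ 0.5088 -0.1305  0.0758] psi -6.52 F [-0.1  0.4  0.9] w 0.422 g 25.0 q [-0.3   0.13  2.07 -0.    0.94  1.39]
[3.9, 27.1, -0.0] rz -0.0
[3.9, 27.1, -0.0] rz -0.0
[3.9, 27.1, -0.0] rz -0.0
[3.9, 27.1, -0.0] rz -0.0
[3.9, 27.1, -0.0] rz -0.0
[3.9, 27.1, -0.0] rz -0.0
[3.9, 27.1, -0.0] rz -0.0
[3.9, 27.1, -0.0] rz -0.0
[3.9, 27.1, -0.0] rz -0.0
[3.9, 27.1, -0.0] rz -0.0
```

jog_arm([
  {"travel": [0, 0, -15], "rot": [0, 0, 0], "claw": 255},
  {"travel": [0, 0, -30], "rot": [0, 0, 0], "claw": 255},
  {"travel": [0, 0, -25], "rot": [0, 0, 0], "claw": 255},
  {"travel": [6.5, 45, 0], "rot": [0, 0, 0], "claw": 255},
  {"travel": [6.5, 45, 0], "rot": [0, 0, 0], "claw": 255},
])

```text
time: 12.05
tool_pos: [0.5123, -0.2216, 0.1481]
tcp_rot: [3.135, -0.173, 0.007]
wrist_force: [1.1, -0.3, 0.2]
width: 0.426
grip_force: 25.5
```

jog_arm([
  {"travel": [6.5, 45, 0], "rot": [0, 0, 0], "claw": 255},
  {"travel": [6.5, 45, 0], "rot": [0, 0, 0], "claw": 255},
  {"travel": [6.5, 45, 0], "rot": [0, 0, 0], "claw": 255},
  {"travel": [6.5, 46, 0], "rot": [0, 0, 0], "claw": 255},
  {"travel": [0, 0, 0], "rot": [0, 0, 0], "claw": 255},
])

```text
time: 12.55
tool_pos: [0.5161, -0.4099, 0.1465]
tcp_rot: [3.132, -0.185, 0.004]
wrist_force: [-0.2, 0.6, -0.5]
width: 0.421
grip_force: 25.5
```

jog_arm([
  {"travel": [0, 0, 30], "rot": [0, 0, 0], "claw": 255},
  {"travel": [0, 0, 40], "rot": [0, 0, 0], "claw": 255},
  {"travel": [0, 0, 30], "rot": [0, 0, 0], "claw": 255},
  {"travel": [0, 0, 17], "rot": [0, 0, 0], "claw": 255},
  {"travel": [0, 0, 0], "rot": [0, 0, 0], "claw": 255},
])

```text
time: 13.05
tool_pos: [0.5153, -0.4026, 0.0264]
tcp_rot: [-3.135, 0.178, 0.003]
wrist_force: [-0.9, -0.2, 0.0]
width: 0.421
grip_force: 25.3
```

jog_arm([
  {"travel": [0, 0, 0], "rot": [0, 0, 0], "claw": 95},
  {"travel": [0, 0, 0], "rot": [0, 0, 0], "claw": 95},
  {"travel": [0, 0, -20], "rot": [0, 0, 0], "claw": 95},
  {"travel": [0, 0, -48], "rot": [0, 0, 0], "claw": 95},
  {"travel": [0, 0, -49], "rot": [0, 0, 0], "claw": 95},
])

```text
time: 13.55
tool_pos: [0.5153, -0.4032, 0.1458]
tcp_rot: [-3.136, 0.178, 0.002]
wrist_force: [1.0, 0.0, -0.0]
width: 0.622
grip_force: 0.0
```

jog_arm([
  {"travel": [-5, -45.6, 0], "rot": [0, 0, 0], "claw": 90},
  {"travel": [-5, -45.6, 0], "rot": [0, 0, 0], "claw": 90},
  {"travel": [-5, -45.6, 0], "rot": [0, 0, 0], "claw": 90},
  {"travel": [-5, -45.6, 0], "rot": [0, 0, 0], "claw": 90},
  {"travel": [-5, -45.6, 0], "rot": [0, 0, 0], "claw": 90},
])

```text
time: 14.05
tool_pos: [0.5175, -0.173, 0.1466]
tcp_rot: [3.136, -0.179, 0.005]
wrist_force: [1.1, 0.1, 0.4]
width: 0.65
grip_force: 0.0
```

jog_arm([
  {"travel": [-5, -45.6, 0], "rot": [0, 0, 0], "claw": 90},
  {"travel": [-5, -45.6, 0], "rot": [0, 0, 0], "claw": 90},
  {"travel": [-5, -45.6, 0], "rot": [0, 0, 0], "claw": 90},
  {"travel": [0, 0, 0], "rot": [0, 0, 0], "claw": 90},
  {"travel": [0, 0, 0], "rot": [0, 0, 0], "claw": 90},
])

```text
time: 14.55
tool_pos: [0.5183, -0.0358, 0.1461]
tcp_rot: [3.136, -0.174, 0.004]
wrist_force: [-0.5, 0.1, -0.5]
width: 0.649
grip_force: 0.0
```

Run:
```python
from h import *
st();p,a,_=pose()
plan([.519,-.037,.075],-6.5)
plan([.452,-.402,.145],-6.5,frm=(np.array([.519,-.037,.145]),-6.5),n=5)
```

```text
t 14.6 p [ 0.5183 -0.0358  0.1461] psi -6.33 F [-0.5  0.1 -0.5] w 0.649 g 0.0 q [-0.12  0.04  2.03 -0.    1.07  1.56]
[0.2, 0.2, 14.2] rz 0.03
[0.2, 0.2, 14.2] rz 0.03
[0.2, 0.2, 14.2] rz 0.03
[0.2, 0.2, 14.2] rz 0.03
[0.2, 0.2, 14.2] rz 0.03
[-5.1, 74.0, -0.0] rz -0.0
[-5.1, 74.0, -0.0] rz -0.0
[-5.1, 74.0, -0.0] rz -0.0
[-5.1, 74.0, -0.0] rz -0.0
[-5.1, 74.0, -0.0] rz -0.0
```

jog_arm([
  {"travel": [0, 1, 20], "rot": [0, 0, 0], "claw": 90},
  {"travel": [0, 0, 30], "rot": [0, 0, 0], "claw": 90},
  {"travel": [0, 0, 21], "rot": [0, 0, 0], "claw": 90},
  {"travel": [0, 0, 0], "rot": [0, 0, 0], "claw": 90},
  {"travel": [0, 0, 0], "rot": [0, 0, 0], "claw": 255},
])

```text
time: 15.05
tool_pos: [0.5177, -0.039, 0.0741]
tcp_rot: [3.136, -0.181, -0.0]
wrist_force: [-0.0, 1.8, -0.3]
width: 0.493
grip_force: 0.0
```

jog_arm([
  {"travel": [0, 0, 0], "rot": [0, 0, 0], "claw": 255},
  {"travel": [0, 0, 0], "rot": [0, 0, 0], "claw": 255},
  {"travel": [0, 0, 0], "rot": [0, 0, 0], "claw": 255},
  {"travel": [0, 0, -25], "rot": [0, 0, 0], "claw": 255},
  {"travel": [0, 0, -45], "rot": [0, 0, 0], "claw": 255},
])

```text
time: 15.55
tool_pos: [0.5142, -0.0373, 0.1411]
tcp_rot: [-3.136, 0.178, 0.012]
wrist_force: [0.7, 0.6, 0.5]
width: 0.417
grip_force: 25.7
```

jog_arm([
  {"travel": [-3, 46, 0], "rot": [0, 0, 0], "claw": 255},
  {"travel": [-3, 46, 0], "rot": [0, 0, 0], "claw": 255},
  {"travel": [-3, 46, 0], "rot": [0, 0, 0], "claw": 255},
  {"travel": [-3, 46, 0], "rot": [0, 0, 0], "claw": 255},
  {"travel": [-3, 46, 0], "rot": [0, 0, 0], "claw": 255},
])

```text
time: 16.05
tool_pos: [0.4763, -0.2663, 0.1445]
tcp_rot: [3.136, -0.177, 0.002]
wrist_force: [0.8, -1.0, -0.2]
width: 0.417
grip_force: 25.7
```

jog_arm([
  {"travel": [-3, 46, 0], "rot": [0, 0, 0], "claw": 255},
  {"travel": [-3, 46, 0], "rot": [0, 0, 0], "claw": 255},
  {"travel": [-3, 46, 0], "rot": [0, 0, 0], "claw": 255},
  {"travel": [0, 0, 0], "rot": [0, 0, 0], "claw": 255},
  {"travel": [0, 0, 30], "rot": [0, 0, 0], "claw": 255},
])

```text
time: 16.55
tool_pos: [0.4547, -0.4051, 0.1186]
tcp_rot: [3.13, -0.182, 0.013]
wrist_force: [0.9, -0.4, -0.9]
width: 0.417
grip_force: 25.7
```

jog_arm([
  {"travel": [0, 0, 40], "rot": [0, 0, 0], "claw": 255},
  {"travel": [0, 0, 30], "rot": [0, 0, 0], "claw": 255},
  {"travel": [0, 0, 17], "rot": [0, 0, 0], "claw": 255},
  {"travel": [0, 0, 0], "rot": [0, 0, 0], "claw": 255},
  {"travel": [0, 0, 0], "rot": [0, 0, 0], "claw": 95},
])

```text
time: 17.05
tool_pos: [0.4521, -0.4001, 0.0267]
tcp_rot: [-3.136, 0.177, 0.0]
wrist_force: [0.0, 0.5, -0.3]
width: 0.572
grip_force: 0.0
```

jog_arm([
  {"travel": [0, 0, 0], "rot": [0, 0, 0], "claw": 95},
  {"travel": [0, 0, -20], "rot": [0, 0, 0], "claw": 95},
  {"travel": [0, 0, -48], "rot": [0, 0, 0], "claw": 95},
  {"travel": [0, 0, -49], "rot": [0, 0, 0], "claw": 95},
  {"travel": [-5, -45, -15], "rot": [0, 0, 0], "claw": 95},
])

```text
time: 17.55
tool_pos: [0.4562, -0.3618, 0.1673]
tcp_rot: [3.125, -0.183, 0.019]
wrist_force: [1.4, 0.2, 0.5]
width: 0.627
grip_force: 0.0
```

jog_arm([
  {"travel": [-5, -45, -15], "rot": [0, 0, 0], "claw": 95},
  {"travel": [-5, -45, -15], "rot": [0, 0, 0], "claw": 95},
  {"travel": [-5, -45, -15], "rot": [0, 0, 0], "claw": 95},
  {"travel": [-5, -45, -15], "rot": [0, 0, 0], "claw": 95},
  {"travel": [-5, -45, -15], "rot": [0, 0, 0], "claw": 95},
])

```text
time: 18.05
tool_pos: [0.4526, -0.1273, 0.2355]
tcp_rot: [3.136, -0.179, 0.004]
wrist_force: [1.1, -0.4, -0.1]
width: 0.628
grip_force: 0.0
```

jog_arm([
  {"travel": [0, 0, 0], "rot": [0, 0, 0], "claw": 95},
  {"travel": [0, 0, 0], "rot": [0, 0, 0], "claw": 95},
  {"travel": [0, 0, 0], "rot": [0, 0, 0], "claw": 95},
  {"travel": [0, 0, 0], "rot": [0, 0, 0], "claw": 95},
  {"travel": [0, 0, 0], "rot": [0, 0, 0], "claw": 95},
])

```text
time: 18.55
tool_pos: [0.4523, -0.1301, 0.233]
tcp_rot: [-3.136, 0.181, 0.002]
wrist_force: [0.6, -0.4, 0.3]
width: 0.627
grip_force: 0.0
```

Run:
```python
from h import *
import pickle
st();c=cam("wrist");cv2.imwrite("pics/w4f.png",c["color"]);pickle.dump(c,open("w4.pkl","wb"))
P=[proj(c,[*p,.07],True) for p in ([.498,-.2245],[.508,-.1305],[.519,-.037])];print(P)
im=c["color"];k=[]
for u,v in P:
    k.append(cv2.resize(im[int(v)-32:int(v)+32,int(u)-32:int(u)+32],(264,264),interpolation=2))
cv2.imwrite("pics/w4.png",np.vstack([np.hstack(k),cv2.resize(im,(440,330))[:, :440] if 0 else cv2.copyMakeBorder(cv2.resize(im,(440,330)),0,0,0,352,0)]))
```

```text
t 18.6 p [ 0.4523 -0.1301  0.233 ] psi -6.62 F [ 0.6 -0.4  0.3] w 0.627 g 0.0 q [-0.33 -0.13  2.02 -0.    1.25  1.35]
[(np.float64(420.03276285299694), np.float64(145.20968159609123)), (np.float64(307.14234585226274), np.float64(143.96686248479995)), (np.float64(195.80247998536657), np.float64(146.7476788639271))]
```

View pics/w4.png

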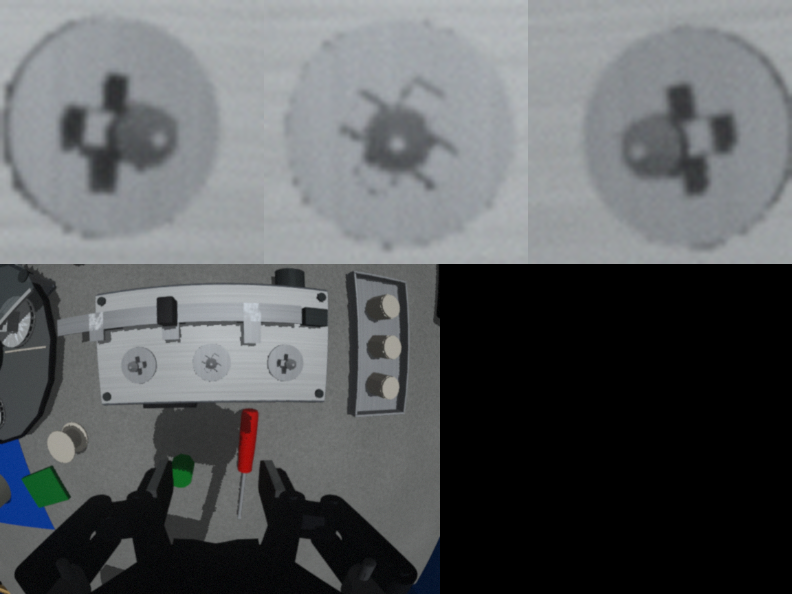

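Run:
```python
from h import *
import pickle
c=pickle.load(open("w4.pkl","rb"));im=c["color"]
k=264/64
S={"small":((388,113),[(116,90),(102,172),(73,128)],(111,125)),"large":((163,114),[(679-528,100),(695-528,177),(724-528,132)],(162,137)),"med":((275,111),[],(135.5,133))}
for n,(s,pts,ce) in S.items():
    q=[onz(c,s[0]+x/k,s[1]+y/k,.072,True) for x,y in pts]
    print(n,"seat",onz(c,s[0]+ce[0]/k,s[1]+ce[1]/k,.054,True).round(4))
    if q:
        d=q[0]-q[1];m=(q[0]+q[1])/2;e=q[2]-m;print("  mid",m.round(4),"ang",np.degrees(np.arctan2(d[1],d[0])).round(1),"third",np.degrees(np.arctan2(e[1],e[0])).round(1),np.linalg.norm(d).round(4),np.linalg.norm(e).round(4))
g=cv2.cvtColor(im[123:165,286:328],cv2.COLOR_BGR2GRAY)
g=cv2.normalize(g,None,0,255,cv2.NORM_MINMAX);g=cv2.createCLAHE(3,(2,2)).apply(g)
cv2.imwrite("pics/m.png",cv2.resize(g,(504,504),interpolation=2))
```

```text
small seat [ 0.4985 -0.2244  0.054 ]
  mid [ 0.4989 -0.2191  0.072 ] ang -14.4 third 81.0 0.017 0.0076
large seat [ 0.5171 -0.0377  0.054 ]
  mid [ 0.5175 -0.0426  0.072 ] ang 3.0 third -89.5 0.0162 0.008
med seat [ 0.5075 -0.1308  0.054 ]
```

View pics/m.png

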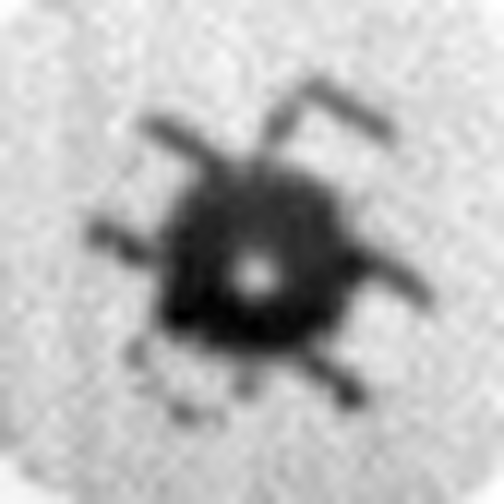

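jog_arm([
  {"travel": [0, 0, -20], "rot": [0, 0, -6.6], "claw": 95},
  {"travel": [5, -40, -5], "rot": [0, 0, 0], "claw": 95},
  {"travel": [5, -40, -5], "rot": [0, 0, 0], "claw": 95},
  {"travel": [5, -40, -5], "rot": [0, 0, 0], "claw": 95},
  {"travel": [5, -40, -5], "rot": [0, 0, 0], "claw": 95},
])

```text
time: 19.1
tool_pos: [0.4726, 0.0316, 0.2736]
tcp_rot: [3.142, -0.001, -0.0]
wrist_force: [0.2, 0.2, -0.7]
width: 0.627
grip_force: 0.0
```

jog_arm([
  {"travel": [5, -40, -5], "rot": [0, 0, 0], "claw": 95},
  {"travel": [5, -40, -5], "rot": [0, 0, 0], "claw": 95},
  {"travel": [5, -40, -5], "rot": [0, 0, 0], "claw": 95},
  {"travel": [5, -40, -5], "rot": [0, 0, 0], "claw": 95},
  {"travel": [5, -40, -5], "rot": [0, 0, 0], "claw": 95},
])

```text
time: 19.6
tool_pos: [0.4975, 0.2321, 0.2984]
tcp_rot: [3.141, 0.001, -0.001]
wrist_force: [0.2, -0.1, -0.0]
width: 0.625
grip_force: 0.0
```

jog_arm([
  {"travel": [3, -40, -5], "rot": [0, 0, 0], "claw": 95},
  {"travel": [0, 0, 0], "rot": [0, 0, 0], "claw": 95},
  {"travel": [0, 0, 0], "rot": [0, 0, 0], "claw": 95},
  {"travel": [0, 0, 0], "rot": [0, 0, 0], "claw": 95},
  {"travel": [0, 0, 0], "rot": [0, 0, 0], "claw": 95},
])

```text
time: 20.1
tool_pos: [0.5001, 0.2695, 0.3032]
tcp_rot: [3.141, -0.0, -0.001]
wrist_force: [-0.2, -0.6, -1.1]
width: 0.625
grip_force: 0.0
```

Run:
```python
from h import *
import pickle
st();c=cam("wrist");cv2.imwrite("pics/w5.png",c["color"]);pickle.dump(c,open("w5.pkl","wb"));print(-np.array(c["R"]).T@c["t"])
```

```text
t 20.1 p [0.5001 0.2695 0.3032] psi -0.02 F [-0.2 -0.6 -1.1] w 0.625 g 0.0 q [ 0.45  0.03  1.74 -0.    1.37  2.02]
[0.57639198 0.27053549 0.44565014]
```

View pics/w5.png

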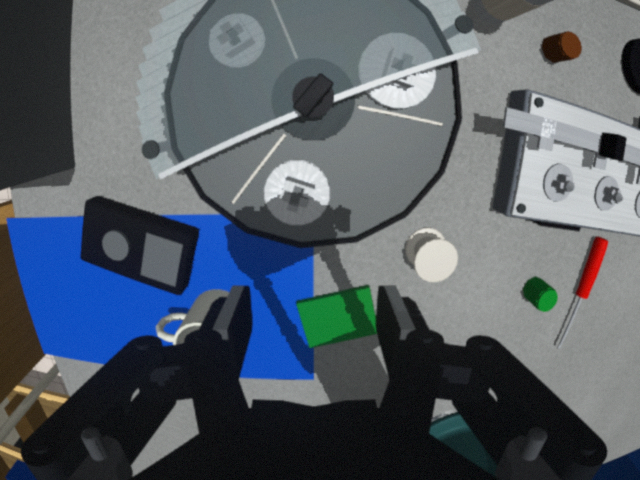

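Run:
```python
from h import *
import pickle
c=pickle.load(open("w5.pkl","rb"));im=c["color"]
ax=onz(c,314,96,.113,True);print("axis bar",ax)
print("hub deck?",onz(c,313,99,.030,True),"barends",[onz(c,u,v,.113,True).round(3) for u,v in [(300,113),(328,79)]])
for n,u,v,w in [("A front",297,192,64),("B",398,70,78),("C",237,40,56)]:
    p=onz(c,u,v,.044,True);a=onz(c,u-w/2,v,.044,True);b=onz(c,u+w/2,v,.044,True)
    d=p-ax;print(n,p.round(4),"diam",np.linalg.norm(a-b).round(4),"r",np.hypot(d[0],d[1]).round(4),"ang",np.degrees(np.arctan2(d[1],d[0])).round(1))
e=onz(c,162,176,.08,True)-onz(c,476,50,.08,True);print("station yaw",np.degrees(np.arctan2(-e[0],e[1])))
g=np.hstack([cv2.resize(im[155:235,260:340],(400,400),interpolation=2),cv2.resize(im[30:110,355:435],(400,400),interpolation=2)])
cv2.imwrite("pics/p.png",g)
```

```text
axis bar [0.59677068 0.26963553 0.113     ]
hub deck? [0.59848993 0.27050963 0.03      ] barends [array([0.582, 0.282, 0.113]), array([0.612, 0.257, 0.113])]
A front [0.4962 0.2882 0.044 ] diam 0.0707 r 0.1022 ang 169.5
B [0.6323 0.1792 0.044 ] diam 0.0872 r 0.0972 ang -68.5
C [0.6658 0.3519 0.044 ] diam 0.062 r 0.1074 ang 50.0
station yaw 22.338134898558184
```

View pics/p.png

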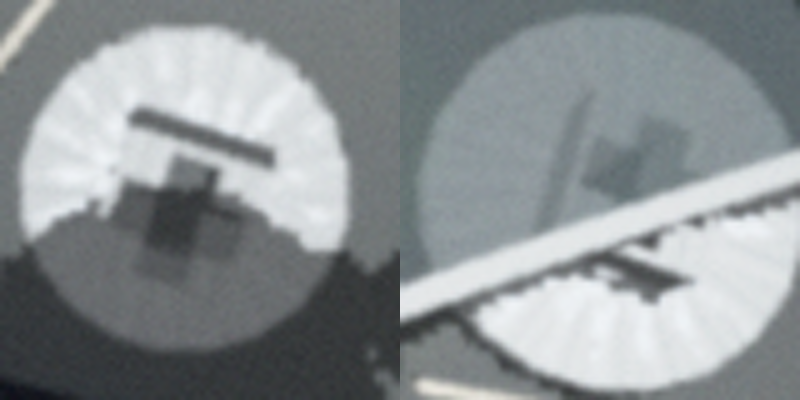

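Run:
```python
from h import *
import pickle
c=pickle.load(open("w5.pkl","rb"))
print(onz(c,295.6,196.4,.072,True),onz(c,297,193,.044,True))
a=onz(c,260+130/5,155+115/5,.072,True);b=onz(c,260+272/5,155+158/5,.072,True);d=b-a;print(np.degrees(np.arctan2(d[1],d[0]))+90,np.linalg.norm(d))
plan([.494,.2885,.11],-17)
```

```text
[0.49720424 0.28847507 0.072     ] [0.49509848 0.28822907 0.044     ]
-17.37638086210967 0.030245940151372802
[-1.2, -3.8, 38.7] rz 3.4
[-1.4, -3.7, 38.7] rz 3.4
[-1.7, -3.6, 38.7] rz 3.4
[-1.9, -3.5, 38.7] rz 3.4
[-2.1, -3.4, 38.7] rz 3.4
```

jog_arm([
  {"travel": [-1, -4, 39], "rot": [0, 0, 3.4], "claw": 95},
  {"travel": [-1, -4, 39], "rot": [0, 0, 3.4], "claw": 95},
  {"travel": [-1, -3.5, 39], "rot": [0, 0, 3.4], "claw": 95},
  {"travel": [-1.5, -3.5, 39], "rot": [0, 0, 3.4], "claw": 95},
  {"travel": [-2, -3, 37], "rot": [0, 0, 3.6], "claw": 95},
])

```text
time: 20.65
tool_pos: [0.4955, 0.2887, 0.1093]
tcp_rot: [-3.106, 0.474, -0.0]
wrist_force: [0.4, -0.3, -0.4]
width: 0.623
grip_force: 0.0
```

jog_arm([
  {"travel": [0, 0, 0], "rot": [0, 0, 0], "claw": 95},
  {"travel": [0, 0, 0], "rot": [0, 0, 0], "claw": 95},
  {"travel": [0, 0, 0], "rot": [0, 0, 0], "claw": 95},
  {"travel": [0, 0, 0], "rot": [0, 0, 0], "claw": 95},
  {"travel": [0, 0, 0], "rot": [0, 0, 0], "claw": 95},
])

```text
time: 21.15
tool_pos: [0.4971, 0.2904, 0.113]
tcp_rot: [-3.104, 0.467, -0.005]
wrist_force: [-0.6, -0.6, 0.2]
width: 0.626
grip_force: 0.0
```

Run:
```python
from h import *
st();plan([.496,.2885,.049],-17)
c=cam("wrist");print(proj(c,[.496,.2885,.072],True))
cv2.imwrite("pics/w6.png",cv2.resize(c["color"][220:460,160:480],None,fx=2,fy=2))
```

```text
t 21.1 p [0.4971 0.2904 0.113 ] psi -17.1 F [-0.6 -0.6  0.2] w 0.626 g 0.0 q [ 0.49  0.18  1.94 -0.    1.02  2.35]
[-0.1, 0.4, 12.8] rz -0.02
[-0.1, 0.4, 12.8] rz -0.02
[-0.1, 0.4, 12.8] rz -0.02
[-0.1, 0.4, 12.8] rz -0.02
[-0.1, 0.4, 12.8] rz -0.02
(np.float64(319.22864375484136), np.float64(265.955788317956))
```

View pics/w6.png

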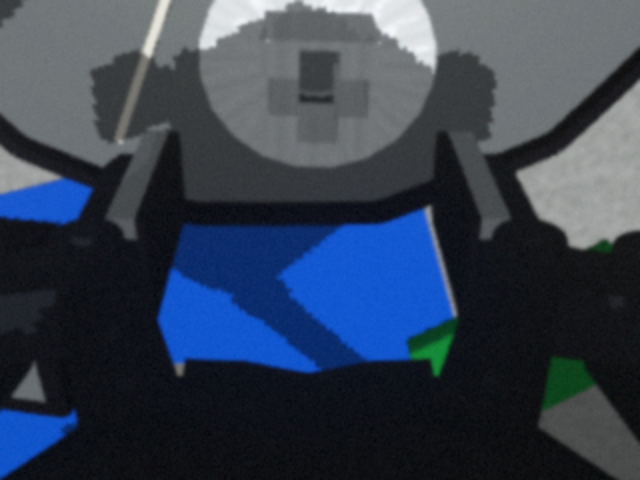

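jog_arm([
  {"travel": [0, 2, 20], "rot": [0, 0, 0], "claw": 95},
  {"travel": [0, 0, 20], "rot": [0, 0, 0], "claw": 95},
  {"travel": [0, 0, 16], "rot": [0, 0, 0], "claw": 95},
  {"travel": [0, 0, 8], "rot": [0, 0, 0], "claw": 95},
  {"travel": [0, 0, 0], "rot": [0, 0, 0], "claw": 95},
])

```text
time: 21.7
tool_pos: [0.494, 0.2874, 0.0453]
tcp_rot: [3.105, -0.467, -0.003]
wrist_force: [-0.4, 0.5, -0.4]
width: 0.625
grip_force: 0.0
```

jog_arm([
  {"travel": [0, 0, 0], "rot": [0, 0, 0], "claw": 95},
  {"travel": [0, 0, 0], "rot": [0, 0, 0], "claw": 255},
  {"travel": [0, 0, 0], "rot": [0, 0, 0], "claw": 255},
  {"travel": [0, 0, 0], "rot": [0, 0, 0], "claw": 255},
  {"travel": [0, 0, 0], "rot": [0, 0, 0], "claw": 255},
], force=50)

```text
time: 22.2
tool_pos: [0.4961, 0.2884, 0.048]
tcp_rot: [-3.105, 0.467, -0.003]
wrist_force: [0.0, -0.4, 5.4]
width: 0.359
grip_force: 50.8
```

Run:
```python
from h import *
st()
```

```text
t 22.2 p [0.4961 0.2884 0.048 ] psi -17.1 F [ 0.  -0.4  5.4] w 0.359 g 50.8 q [ 0.48  0.25  1.98 -0.    0.9   2.35]
```

jog_arm([
  {"travel": [0, 0, -15], "rot": [0, 0, 0], "claw": 255},
  {"travel": [0, 0, -35], "rot": [0, 0, 0], "claw": 255},
  {"travel": [0, 0, -35], "rot": [0, 0, 0], "claw": 255},
  {"travel": [0, 0, -35], "rot": [0, 0, 0], "claw": 255},
  {"travel": [0, 0, 0], "rot": [0, 0, 0], "claw": 255},
])

```text
time: 22.7
tool_pos: [0.4984, 0.2897, 0.1734]
tcp_rot: [-3.1, 0.466, -0.013]
wrist_force: [0.7, 0.7, -1.3]
width: 0.363
grip_force: 50.0
```

jog_arm([
  {"travel": [0, 0, 0], "rot": [0, 0, 0], "claw": 255},
  {"travel": [0, 0, 0], "rot": [0, 0, 0], "claw": 255},
  {"travel": [0, 0, 0], "rot": [0, 0, 0], "claw": 255},
  {"travel": [0, 0, 0], "rot": [0, 0, 0], "claw": 255},
  {"travel": [0, 0, 0], "rot": [0, 0, 0], "claw": 255},
])

```text
time: 23.2
tool_pos: [0.4944, 0.2876, 0.1654]
tcp_rot: [3.105, -0.467, -0.003]
wrist_force: [-0.8, -0.6, -1.6]
width: 0.365
grip_force: 50.0
```

Run:
```python
from h import *
st();c=cam("wrist");p,a,_=pose()
print(proj(c,p+[0,0,.024],True))
cv2.imwrite("pics/w7.png",c["color"])
g=cv2.resize(c["color"][240:360,240:400],None,fx=4,fy=4);cv2.imwrite("pics/w7c.png",g)
plan([.5078,-.1309,p[2]],-38)
```

```text
t 23.2 p [0.4944 0.2876 0.1654] psi -17.11 F [-0.8 -0.6 -1.6] w 0.365 g 50.0 q [0.48 0.12 1.9  0.   1.12 2.35]
(np.float64(315.53455336416545), np.float64(331.09537916970214))
[13.6, 39.6, -0.0] rz 2.09
[15.0, 39.1, -0.0] rz 2.09
[16.4, 38.5, -0.0] rz 2.09
[17.8, 37.9, -0.0] rz 2.09
[19.2, 37.2, -0.0] rz 2.09
[20.5, 36.5, -0.0] rz 2.09
[21.9, 35.7, -0.0] rz 2.09
[23.1, 34.9, -0.0] rz 2.09
[24.4, 34.0, -0.0] rz 2.09
[25.6, 33.1, -0.0] rz 2.09
```

View pics/w7c.png

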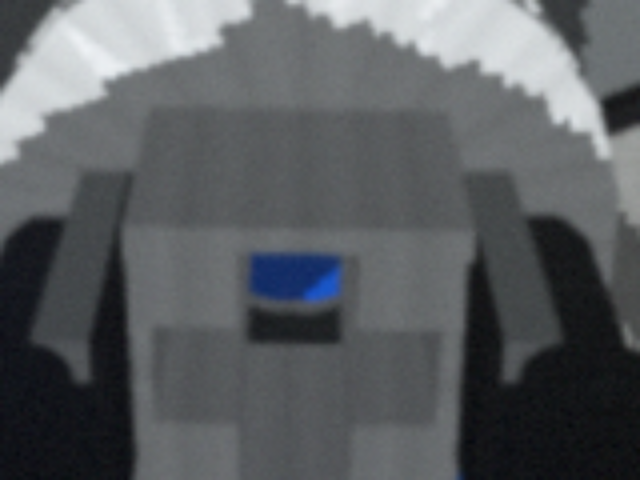

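jog_arm([
  {"travel": [14, 40, 0], "rot": [0, 0, 2.1], "claw": 255},
  {"travel": [15, 39, 0], "rot": [0, 0, 2.1], "claw": 255},
  {"travel": [16, 38.5, 0], "rot": [0, 0, 2.1], "claw": 255},
  {"travel": [18, 38, 0], "rot": [0, 0, 2.1], "claw": 255},
  {"travel": [19, 37, 0], "rot": [0, 0, 2.1], "claw": 255},
])

```text
time: 23.75
tool_pos: [0.5013, 0.077, 0.1666]
tcp_rot: [3.05, -0.751, 0.0]
wrist_force: [0.2, -0.2, -1.4]
width: 0.371
grip_force: 50.0
```

jog_arm([
  {"travel": [20.5, 36.5, 0], "rot": [0, 0, 2.1], "claw": 255},
  {"travel": [22, 36, 0], "rot": [0, 0, 2.1], "claw": 255},
  {"travel": [23, 35, 0], "rot": [0, 0, 2.1], "claw": 255},
  {"travel": [24.5, 34, 0], "rot": [0, 0, 2.1], "claw": 255},
  {"travel": [26, 33.5, 0], "rot": [0, 0, 2.1], "claw": 255},
])

```text
time: 24.25
tool_pos: [0.5076, -0.1334, 0.1666]
tcp_rot: [-2.969, 1.028, -0.0]
wrist_force: [1.0, -0.3, -1.8]
width: 0.365
grip_force: 50.0
```

jog_arm([
  {"travel": [0, 0, 0], "rot": [0, 0, 0], "claw": 255},
  {"travel": [0, 0, 0], "rot": [0, 0, 0], "claw": 255},
  {"travel": [0, 0, 0], "rot": [0, 0, 0], "claw": 255},
  {"travel": [0, 0, 0], "rot": [0, 0, 0], "claw": 255},
  {"travel": [0, 0, 0], "rot": [0, 0, 0], "claw": 255},
])

```text
time: 24.75
tool_pos: [0.5078, -0.1305, 0.1666]
tcp_rot: [-2.97, 1.023, 0.0]
wrist_force: [0.2, 0.2, -1.2]
width: 0.367
grip_force: 50.3
```

Run:
```python
from h import *
st();plan([.5086,-.132,.112],-38)
```

```text
t 24.8 p [ 0.5078 -0.1305  0.1666] psi -38.0 F [ 0.2  0.2 -1.2] w 0.367 g 50.3 q [-0.3   0.03  1.99  0.    1.12  1.93]
[0.3, 0.1, 10.9] rz 0.0
[0.3, 0.1, 10.9] rz 0.0
[0.3, 0.1, 10.9] rz 0.0
[0.3, 0.1, 10.9] rz 0.0
[0.3, 0.1, 10.9] rz 0.0
```

jog_arm([
  {"travel": [1.5, 0.5, 15], "rot": [0, 0, 0], "claw": 255},
  {"travel": [0, 0, 25], "rot": [0, 0, 0], "claw": 255},
  {"travel": [0, 0, 15], "rot": [0, 0, 0], "claw": 255},
  {"travel": [0, 0, 0], "rot": [0, 0, 0], "claw": 255},
  {"travel": [0, 0, 3], "rot": [0, 0, 0], "claw": 255},
])

```text
time: 25.25
tool_pos: [0.5087, -0.1328, 0.1083]
tcp_rot: [-2.97, 1.025, 0.001]
wrist_force: [0.6, -0.3, -1.7]
width: 0.364
grip_force: 50.2
```

jog_arm([
  {"travel": [0, 0, 4], "rot": [0, 0, 0], "claw": 255},
  {"travel": [0, 0, 4], "rot": [0, 0, 0], "claw": 255},
  {"travel": [0, 0, 3], "rot": [0, 0, 0], "claw": 255},
  {"travel": [0, 0, 3], "rot": [0, 0, 0], "claw": 255},
  {"travel": [0, 0, 0], "rot": [0, 0, 0], "claw": 255},
])

```text
time: 25.75
tool_pos: [0.5084, -0.1329, 0.0943]
tcp_rot: [2.969, -1.026, -0.001]
wrist_force: [0.4, -0.2, -1.0]
width: 0.367
grip_force: 50.2
```

jog_arm([
  {"travel": [0, 0, 2], "rot": [0, 0, 0], "claw": 255},
  {"travel": [0, 0, 2], "rot": [0, 0, 0], "claw": 255},
  {"travel": [0, 0, 2], "rot": [0, 0, 0], "claw": 255},
  {"travel": [0, 0, 1], "rot": [0, 0, 0], "claw": 255},
  {"travel": [0, 0, 0], "rot": [0, 0, 0], "claw": 255},
])

```text
time: 26.25
tool_pos: [0.5084, -0.1329, 0.0873]
tcp_rot: [2.969, -1.026, -0.001]
wrist_force: [0.8, 0.1, -1.6]
width: 0.361
grip_force: 50.2
```

jog_arm([
  {"travel": [0, 0, 3], "rot": [0, 0, 0], "claw": 255},
  {"travel": [0, 0, 3], "rot": [0, 0, 0], "claw": 255},
  {"travel": [0, 0, 3], "rot": [0, 0, 0], "claw": 255},
  {"travel": [0, 0, 3], "rot": [0, 0, 0], "claw": 255},
  {"travel": [0, 0, 1], "rot": [0, 0, 0], "claw": 255},
])

```text
time: 26.75
tool_pos: [0.5083, -0.1329, 0.0741]
tcp_rot: [2.969, -1.026, -0.001]
wrist_force: [0.0, 0.1, -2.1]
width: 0.363
grip_force: 50.2
```

jog_arm([
  {"travel": [0, 0, 1], "rot": [0, 0, 0], "claw": 255},
  {"travel": [0, 0, 1], "rot": [0, 0, 0], "claw": 255},
  {"travel": [0, 0, 1], "rot": [0, 0, 0], "claw": 255},
  {"travel": [0, 0, 0], "rot": [0, 0, 0], "claw": 255},
  {"travel": [0, 0, 0], "rot": [0, 0, 0], "claw": 255},
])

```text
time: 27.25
tool_pos: [0.5088, -0.133, 0.072]
tcp_rot: [-2.969, 1.026, -0.0]
wrist_force: [-0.9, -0.1, 2.6]
width: 0.365
grip_force: 50.5
```

jog_arm([
  {"travel": [0, 0, 0], "rot": [0, 0, 0], "claw": 110},
  {"travel": [0, 0, 0], "rot": [0, 0, 0], "claw": 110},
  {"travel": [0, 0, 0], "rot": [0, 0, 0], "claw": 110},
  {"travel": [0, 0, -20], "rot": [0, 0, 0], "claw": 110},
  {"travel": [0, 0, -45], "rot": [0, 0, 0], "claw": 110},
])

```text
time: 27.75
tool_pos: [0.5049, -0.1318, 0.1328]
tcp_rot: [2.969, -1.026, -0.015]
wrist_force: [1.2, 0.1, -1.1]
width: 0.567
grip_force: 0.0
```

jog_arm([
  {"travel": [0, 0, -33], "rot": [0, 0, -8.5], "claw": 110},
  {"travel": [0, 0, 0], "rot": [0, 0, -8.5], "claw": 110},
  {"travel": [0, 0, 0], "rot": [0, 0, -8.5], "claw": 110},
  {"travel": [0, 0, 0], "rot": [0, 0, -8.5], "claw": 110},
  {"travel": [0, 0, 0], "rot": [0, 0, -4], "claw": 110},
])

```text
time: 28.25
tool_pos: [0.5087, -0.133, 0.1698]
tcp_rot: [3.141, 0.004, 0.001]
wrist_force: [-0.8, -0.8, 0.9]
width: 0.566
grip_force: 0.0
```

Run:
```python
from h import *
st();plan([.597,.270,.17],140)
c=cam("wrist")
# confirm medium pulley on seat, bright disc centre
```

```text
t 28.2 p [ 0.5087 -0.133   0.1698] psi 0.15 F [-0.8 -0.8  0.9] w 0.566 g 0.0 q [-0.3   0.03  1.99  0.    1.12  1.27]
[4.5, -20.1, -0.0] rz -6.99
[6.9, -19.4, -0.0] rz -6.99
[9.2, -18.5, -0.0] rz -6.99
[11.4, -17.2, -0.0] rz -6.99
[13.4, -15.7, -0.0] rz -6.99
[15.2, -13.9, -0.0] rz -6.99
[16.8, -12.0, -0.0] rz -6.99
[18.1, -9.9, -0.0] rz -6.99
[19.2, -7.6, -0.0] rz -6.99
[20.0, -5.2, -0.0] rz -6.99
[20.4, -2.7, -0.0] rz -6.99
[20.6, -0.2, -0.0] rz -6.99
[20.5, 2.3, -0.0] rz -6.99
[20.1, 4.8, -0.0] rz -6.99
[19.3, 7.2, -0.0] rz -6.99
[18.3, 9.5, -0.0] rz -6.99
[17.0, 11.6, -0.0] rz -6.99
[15.5, 13.6, -0.0] rz -6.99
[13.7, 15.4, -0.0] rz -6.99
[11.7, 17.0, -0.0] rz -6.99
```

jog_arm([
  {"travel": [4.5, -20, 0], "rot": [0, 0, -7], "claw": 130},
  {"travel": [7, -19.4, 0], "rot": [0, 0, -7], "claw": 130},
  {"travel": [9, -18.5, 0], "rot": [0, 0, -7], "claw": 130},
  {"travel": [11.5, -17, 0], "rot": [0, 0, -7], "claw": 130},
  {"travel": [13.5, -16, 0], "rot": [0, 0, -7], "claw": 130},
])

```text
time: 28.8
tool_pos: [0.5314, -0.0316, 0.1696]
tcp_rot: [2.995, 0.947, 0.0]
wrist_force: [-0.1, 0.0, -1.0]
width: 0.491
grip_force: 0.0
```

jog_arm([
  {"travel": [15, -14, 0], "rot": [0, 0, -7], "claw": 130},
  {"travel": [17, -12, 0], "rot": [0, 0, -7], "claw": 130},
  {"travel": [18, -10, 0], "rot": [0, 0, -7], "claw": 130},
  {"travel": [19, -7.5, 0], "rot": [0, 0, -7], "claw": 130},
  {"travel": [20, -5, 0], "rot": [0, 0, -7], "claw": 130},
])

```text
time: 29.3
tool_pos: [0.5537, 0.069, 0.1695]
tcp_rot: [2.572, 1.804, -0.0]
wrist_force: [-0.2, -0.2, 0.6]
width: 0.491
grip_force: 0.0
```

jog_arm([
  {"travel": [20.5, -2.7, 0], "rot": [0, 0, -7], "claw": 130},
  {"travel": [20.5, 0, 0], "rot": [0, 0, -7], "claw": 130},
  {"travel": [20.5, 2.3, 0], "rot": [0, 0, -7], "claw": 130},
  {"travel": [20, 5, 0], "rot": [0, 0, -7], "claw": 130},
  {"travel": [19.5, 7, 0], "rot": [0, 0, -7], "claw": 130},
])

```text
time: 29.8
tool_pos: [0.5763, 0.1697, 0.1695]
tcp_rot: [1.91, 2.494, -0.0]
wrist_force: [0.2, 0.2, 0.3]
width: 0.488
grip_force: 0.0
```

jog_arm([
  {"travel": [18.5, 9.5, 0], "rot": [0, 0, -7], "claw": 130},
  {"travel": [17, 11.5, 0], "rot": [0, 0, -7], "claw": 130},
  {"travel": [15.5, 13.5, 0], "rot": [0, 0, -7], "claw": 130},
  {"travel": [13.5, 15.5, 0], "rot": [0, 0, -7], "claw": 130},
  {"travel": [11.5, 17, 0], "rot": [0, 0, -7], "claw": 130},
])

```text
time: 30.3
tool_pos: [0.5987, 0.2701, 0.1694]
tcp_rot: [-1.072, -2.953, 0.0]
wrist_force: [0.1, -0.8, 0.2]
width: 0.489
grip_force: 0.0
```

jog_arm([
  {"travel": [0, 0, 0], "rot": [0, 0, 0], "claw": 130},
  {"travel": [0, 0, 0], "rot": [0, 0, 0], "claw": 130},
  {"travel": [0, 0, 0], "rot": [0, 0, 0], "claw": 130},
  {"travel": [0, 0, 0], "rot": [0, 0, 0], "claw": 130},
  {"travel": [0, 0, 0], "rot": [0, 0, 0], "claw": 130},
])

```text
time: 30.8
tool_pos: [0.5985, 0.2685, 0.1697]
tcp_rot: [1.08, 2.95, -0.0]
wrist_force: [-0.1, 0.8, 0.6]
width: 0.489
grip_force: 0.0
```

Run:
```python
from h import *
import pickle
st();plan([.597,.270,.092],140)
c=cam("wrist");pickle.dump(c,open("w8.pkl","wb"));im=c["color"].astype(int)
u,v=proj(c,[.597,.27,.113],True);print(u,v)
g=im.max(2);x0,y0=int(u)-48,int(v)-40
for r in range(y0,y0+84,4): print("".join("#" if g[r,k]<45 else ("+" if g[r,k]<75 else ".") for k in range(x0,x0+96,2)))
```

```text
t 30.8 p [0.5985 0.2685 0.1697] psi 139.8 F [-0.1  0.8  0.6] w 0.489 g 0.0 q [ 0.38  0.27  1.71 -0.    1.16 -0.49]
[0.4, 0.0, 15.5] rz -0.04
[0.4, 0.0, 15.5] rz -0.04
[0.4, 0.0, 15.5] rz -0.04
[0.4, 0.0, 15.5] rz -0.04
[0.4, 0.0, 15.5] rz -0.04
312.80536811191706 251.4484097752113
###################################+............
#######+#############################+..........
#####+#################################.........
+####+##################################........
...+++#+################################+.......
..........+##############################.......
..........+##############################.......
.........+###############################.......
........++#############################++.......
.......++#++########################++++........
......+#+#+..#####################+++++.........
....++++++.....###################++++..........
....++++.........+################+.............
...++++............+#############...............
....++..............#############...............
....................#############...............
....................#############...............
....................############+...............
................................................
................................................
................................................
```

jog_arm([
  {"travel": [2, 1, 16], "rot": [0, 0, 0], "claw": 130},
  {"travel": [0, 0, 25], "rot": [0, 0, 0], "claw": 130},
  {"travel": [0, 0, 22], "rot": [0, 0, 0], "claw": 130},
  {"travel": [0, 0, 12], "rot": [0, 0, 0], "claw": 130},
  {"travel": [0, 0, 2], "rot": [0, 0, 0], "claw": 130},
])

```text
time: 31.35
tool_pos: [0.5957, 0.2705, 0.0895]
tcp_rot: [-1.076, -2.947, 0.005]
wrist_force: [0.5, -0.5, -0.2]
width: 0.489
grip_force: 0.0
```

jog_arm([
  {"travel": [0, 0, 0], "rot": [0, 0, 0], "claw": 255},
  {"travel": [0, 0, 0], "rot": [0, 0, 0], "claw": 255},
  {"travel": [0, 0, 0], "rot": [0, 0, 0], "claw": 255},
  {"travel": [0, 0, 0], "rot": [0, 0, 0], "claw": 255},
  {"travel": [0, 0, 0], "rot": [0, 0, 0], "claw": 255},
], force=40)

```text
time: 31.85
tool_pos: [0.5974, 0.2707, 0.0936]
tcp_rot: [1.077, 2.951, -0.002]
wrist_force: [-3.1, -4.9, 1.5]
width: 0.179
grip_force: 42.1
```

Run:
```python
from h import *
st();print(np.round(monitor.read_state()["torque"],2))
```

```text
t 31.9 p [0.5974 0.2707 0.0936] psi 139.9 F [-3.1 -4.9  1.5] w 0.179 g 42.1 q [ 0.39  0.34  1.77 -0.    1.03 -0.48]
[-0.68  0.49  0.06]
```

jog_arm([
  {"travel": [0, 0, 0], "rot": [0, 0, 2], "claw": 255},
  {"travel": [0, 0, 0], "rot": [0, 0, 4], "claw": 255},
  {"travel": [0, 0, 0], "rot": [0, 0, 6], "claw": 255},
  {"travel": [0, 0, 0], "rot": [0, 0, 7], "claw": 255},
  {"travel": [0, 0, 0], "rot": [0, 0, 7], "claw": 255},
])

```text
time: 32.35
tool_pos: [0.5977, 0.2708, 0.0936]
tcp_rot: [1.719, 2.629, -0.001]
wrist_force: [-2.6, -3.3, 1.1]
width: 0.18
grip_force: 42.0
```

jog_arm([
  {"travel": [0, 0, 0], "rot": [0, 0, 7], "claw": 255},
  {"travel": [0, 0, 0], "rot": [0, 0, 7], "claw": 255},
  {"travel": [0, 0, 0], "rot": [0, 0, 7], "claw": 255},
  {"travel": [0, 0, 0], "rot": [0, 0, 7], "claw": 255},
  {"travel": [0, 0, 0], "rot": [0, 0, 7], "claw": 255},
])

```text
time: 32.85
tool_pos: [0.5981, 0.2709, 0.0936]
tcp_rot: [2.43, 1.99, 0.001]
wrist_force: [-1.7, -4.0, 0.7]
width: 0.179
grip_force: 42.0
```

jog_arm([
  {"travel": [0, 0, 0], "rot": [0, 0, 7], "claw": 255},
  {"travel": [0, 0, 0], "rot": [0, 0, 7], "claw": 255},
  {"travel": [0, 0, 0], "rot": [0, 0, 7], "claw": 255},
  {"travel": [0, 0, 0], "rot": [0, 0, 5], "claw": 255},
  {"travel": [0, 0, 0], "rot": [0, 0, 3], "claw": 255},
])

```text
time: 33.35
tool_pos: [0.5983, 0.2707, 0.0936]
tcp_rot: [2.849, 1.321, 0.002]
wrist_force: [-0.0, -3.1, -0.1]
width: 0.174
grip_force: 42.4
```

jog_arm([
  {"travel": [0, 0, 0], "rot": [0, 0, 0], "claw": 255},
  {"travel": [0, 0, 0], "rot": [0, 0, 0], "claw": 255},
  {"travel": [0, 0, 0], "rot": [0, 0, 0], "claw": 130},
  {"travel": [0, 0, 0], "rot": [0, 0, 0], "claw": 130},
  {"travel": [0, 0, 0], "rot": [0, 0, 0], "claw": 130},
])

```text
time: 33.85
tool_pos: [0.598, 0.2721, 0.093]
tcp_rot: [-2.848, -1.325, -0.002]
wrist_force: [0.0, -0.2, 1.2]
width: 0.49
grip_force: 0.0
```

Run:
```python
from h import *
st()
plan([.48,.19,.24],0,frm=(np.array([.597,.27,.15]),50))
```

```text
t 33.9 p [0.598  0.2721 0.093 ] psi 49.92 F [ 0.  -0.2  1.2] w 0.49 g 0.0 q [0.39 0.34 1.77 0.   1.03 1.09]
[-13.6, -3.8, -9.0] rz 5.0
[-13.9, -2.6, -9.0] rz 5.0
[-14.1, -1.4, -9.0] rz 5.0
[-14.2, -0.2, -9.0] rz 5.0
[-14.1, 1.1, -9.0] rz 5.0
[-14.0, 2.3, -9.0] rz 5.0
[-13.7, 3.5, -9.0] rz 5.0
[-13.4, 4.7, -9.0] rz 5.0
[-12.9, 5.8, -9.0] rz 5.0
[-12.4, 6.9, -9.0] rz 5.0
```

Run:
```python
from h import *
plan([.44,.25,.24],-18,frm=(np.array([.598,.271,.15]),50))
```

```text
[-11.8, -10.8, -9.0] rz 6.8
[-13.0, -9.3, -9.0] rz 6.8
[-14.0, -7.7, -9.0] rz 6.8
[-14.8, -6.0, -9.0] rz 6.8
[-15.4, -4.2, -9.0] rz 6.8
[-15.8, -2.3, -9.0] rz 6.8
[-15.9, -0.5, -9.0] rz 6.8
[-15.9, 1.4, -9.0] rz 6.8
[-15.6, 3.3, -9.0] rz 6.8
[-15.1, 5.1, -9.0] rz 6.8
```

jog_arm([
  {"travel": [0, 0, -15], "rot": [0, 0, 0], "claw": 130},
  {"travel": [0, 0, -42], "rot": [0, 0, 0], "claw": 130},
  {"travel": [-12, -11, -9], "rot": [0, 0, 6.8], "claw": 95},
  {"travel": [-13, -9, -9], "rot": [0, 0, 6.8], "claw": 95},
  {"travel": [-14, -8, -9], "rot": [0, 0, 6.8], "claw": 95},
])

```text
time: 34.35
tool_pos: [0.55, 0.2655, 0.1789]
tcp_rot: [-3.039, -0.792, -0.004]
wrist_force: [-1.0, 0.1, -0.0]
width: 0.63
grip_force: 0.0
```

jog_arm([
  {"travel": [-15, -6, -9], "rot": [0, 0, 6.8], "claw": 95},
  {"travel": [-15, -4, -9], "rot": [0, 0, 6.8], "claw": 95},
  {"travel": [-16, -2, -9], "rot": [0, 0, 6.8], "claw": 95},
  {"travel": [-16, -0.5, -9], "rot": [0, 0, 6.8], "claw": 95},
  {"travel": [-16, 1.5, -9], "rot": [0, 0, 6.8], "claw": 95},
])

```text
time: 34.85
tool_pos: [0.4703, 0.2545, 0.2235]
tcp_rot: [-3.138, 0.131, -0.002]
wrist_force: [0.0, 0.3, -0.1]
width: 0.627
grip_force: 0.0
```

jog_arm([
  {"travel": [-15.5, 3.5, -9], "rot": [0, 0, 6.8], "claw": 95},
  {"travel": [-15, 5, -9], "rot": [0, 0, 6.8], "claw": 95},
  {"travel": [0, 0, 0], "rot": [0, 0, 0], "claw": 95},
  {"travel": [0, 0, 0], "rot": [0, 0, 0], "claw": 95},
  {"travel": [0, 0, 0], "rot": [0, 0, 0], "claw": 95},
])

```text
time: 35.35
tool_pos: [0.4398, 0.2502, 0.2398]
tcp_rot: [-3.102, 0.492, -0.001]
wrist_force: [0.4, 0.0, -0.5]
width: 0.629
grip_force: 0.0
```

```bash
cat >> h.py <<'E'
def pulley(c,near,R,thr=95):
    "disc of radius R by edges near a point: Hough circle on a top view rectified at z=.044 and boss top at z=.072"
    out=[]
    for z in (.044,.072):
        n=240;s=.0005
        gx,gy=np.meshgrid(np.arange(n),np.arange(n))
        X=near[0]+(n/2-gy)*s;Y=near[1]+(n/2-gx)*s   # up=x,left=y
        K=np.array(c["camera_matrix"]);P=np.stack([X,Y,np.full_like(X,z)],-1)@np.array(c["R"]).T+np.array(c["t"])
        th=np.arctan2(np.hypot(P[...,0],P[...,1]),P[...,2]);ph=np.arctan2(P[...,1],P[...,0])
        u=K[0,2]+K[0,0]*th*np.cos(ph);v=K[1,2]+K[1,1]*th*np.sin(ph)
        out.append(cv2.cvtColor(cv2.remap(c["color"],u.astype(np.float32),v.astype(np.float32),1),cv2.COLOR_BGR2GRAY))
    h=cv2.HoughCircles(cv2.GaussianBlur(out[0],(5,5),0),cv2.HOUGH_GRADIENT,1,200,param1=60,param2=8,minRadius=int(R/s)-4,maxRadius=int(R/s)+4)
    x,y,r=h[0][0];ce=np.array([near[0]+(n/2-y)*s,near[1]+(n/2-x)*s])
    return ce,r*s,out
E
python3 - <<'E'
from h import *
import pickle
st();c=cam("wrist");pickle.dump(c,open("w9.pkl","wb"));cv2.imwrite("pics/w9.png",c["color"])
for R in (.030,.036,.042):
    ce,r,o=pulley(c,[.5025,.232],R);print(R,ce.round(4),round(r,4))
cv2.imwrite("pics/r9a.png",o[0]);cv2.imwrite("pics/r9b.png",o[1])
g=cv2.resize(o[1],(60,60),interpolation=cv2.INTER_AREA)
for r in g[::2]: print("".join(" .:-=+*#%@"[min(9,int(x)//24)] for x in r))
E
```

```text
t 35.4 p [0.4398 0.2502 0.2398] psi -18.01 F [ 0.4  0.  -0.5] w 0.629 g 0.0 q [ 0.47 -0.07  1.95  0.    1.26  2.35]
0.03 [0.5158 0.2318] 0.0312
0.036 [0.5098 0.2347] 0.0377
0.042 [0.5058 0.2372] 0.0422
:::::::::::---------------::=+++++++++++++++++++++++++++++++
::::::::::--------------::==++++++++++++++++++++++++++++++++
==-::::::-:---------:::-=+++++++++++++++++++++++++++++++++++
======-::::::::::::-==++++++++++++++++++++++++++++++++++++++
========+++=++++++++++++*******+++++++++++++++++++++++++++++
========*%+++++++++*%%@@@@@@@@@@@@%%*+++++++++++++++++++++++
=======+##++++++#%@@@@@@@@@@@@@@@@@@@@%*++++++++++++++++++++
=======+%*+++*%@@@@@@@@@@@@@@@@@@@@@@@@@@%++++++++++++++++++
=======*%+++#@@@@@@@@@@@@@@@@@@@@@@@@@@@@@@*++++++++++++++++
======+##++%@@@@@@@@@@@@@@@@@@@@@@@@@@@@@@@@%+++++++++++++++
======+%*+%@@@@@@@@@@@@@@@@@@@@@@@@@@@@@@@@@@%++++++++++++++
======*%*#%@@@@@@@@@@@@@@@*--=+#@@@@@@@@@@@@@@*+++++++++++++
=====+##*%@@@@@@@@@@@#+*##==---*@@@@@@@@@@@@@@%*++++++++++++
=====+%*#@@@@@@@@@@@%==--=+++++#%@@@@@@@@@@@@@@*++++++++++++
=====*%+*%@@@@@@@@@@*-=++++++=--:-#@@@@@@@@@
[... 231 characters left out ...]
@@@@@@@@@@@@@@#++++++++++==+=
===+%*====+#%%%@@@@@@@@@@@@@%%%@@@@@@@@@@@@%*+++++++++=+====
===*%+======+%%@@@%@@@@@@@@@@@@@@@@@@@@@@@%++++=+=++==+=====
===##========+*%%%@@@@@@@@@@@@@@@@@@@@@@#*++===++===========
==+%*===========+*%%@@%@@@@%@@@@@@@@@%*+++++++===========-:.
==*%+==============++*#%%@@%%%%%%#*+++===============-:....:
==##====================++==+++=+===+==+=========-:....:-++*
=+%*==========================================-:...:-=+++**+
=+*+======================================-:...:-=++++*+++++
======================================-:...:-=+++++*++++++**
===========-====--:--=============-:....:=++++**+++**+**++*+
.:----:::::::::.......::............:-+++++++++++++++***++++
```

```bash
cat >> h.py <<'E'
def boreang(img,near,ce0,s=.0005,n=240,thr=160,rmax=.0165):
    gx,gy=np.meshgrid(np.arange(n),np.arange(n))
    X=near[0]+(n/2-gy)*s;Y=near[1]+(n/2-gx)*s;ce=np.array(ce0,float)
    for _ in range(6):
        r=np.hypot(X-ce[0],Y-ce[1]);m=(img<thr)&(r<rmax)
        ce=np.array([X[m].mean(),Y[m].mean()])
    z=(X-ce[0])+1j*(Y-ce[1]);a=np.angle((z[m]**4).sum())/4
    return ce,np.degrees(a),int(m.sum())*s*s*1e6
E
python3 - <<'E'
from h import *
import pickle
c=pickle.load(open("w9.pkl","rb"));ne=[.5025,.232]
ce,r,o=pulley(c,ne,.042)
for t in (130,160,185): print(boreang(o[1],ne,ce,thr=t))
plan([.505,.2375,.11],-13)
E
```

```text
(array([0.5060355 , 0.23727203]), np.float64(-17.422869459402545), 408.50000000000006)
(array([0.50587568, 0.23729907]), np.float64(-17.196087792641745), 458.50000000000006)
(array([0.50577687, 0.23738237]), np.float64(-17.124744041474813), 504.75)
[13.2, -1.7, 25.9] rz -1.01
[13.2, -1.4, 25.9] rz -1.01
[13.2, -1.2, 25.9] rz -1.01
[13.3, -1.0, 25.9] rz -1.01
[13.3, -0.7, 25.9] rz -1.01
```

jog_arm([
  {"travel": [14, -1.5, 26], "rot": [0, 0, -0.8], "claw": 95},
  {"travel": [14, -1.5, 26], "rot": [0, 0, 0], "claw": 95},
  {"travel": [14, -1.5, 26], "rot": [0, 0, 0], "claw": 95},
  {"travel": [13, -1.5, 26], "rot": [0, 0, 0], "claw": 95},
  {"travel": [11.5, -1.5, 26], "rot": [0, 0, 0], "claw": 95},
])

```text
time: 35.9
tool_pos: [0.5059, 0.2368, 0.1078]
tcp_rot: [3.106, -0.472, -0.001]
wrist_force: [0.4, -0.5, -0.0]
width: 0.626
grip_force: 0.0
```

jog_arm([
  {"travel": [0, 0, 0], "rot": [0, 0, 0], "claw": 95},
  {"travel": [0, 0, 0], "rot": [0, 0, 0], "claw": 95},
  {"travel": [0, 0, 20], "rot": [0, 0, 0], "claw": 95},
  {"travel": [0, 0, 20], "rot": [0, 0, 0], "claw": 95},
  {"travel": [0, 0, 12], "rot": [0, 0, 0], "claw": 95},
])

```text
time: 36.4
tool_pos: [0.5051, 0.2376, 0.0581]
tcp_rot: [-3.105, 0.472, -0.001]
wrist_force: [-0.6, 0.8, -0.1]
width: 0.628
grip_force: 0.0
```

jog_arm([
  {"travel": [0, 0, 6], "rot": [0, 0, 0], "claw": 95},
  {"travel": [0, 0, 4], "rot": [0, 0, 0], "claw": 95},
  {"travel": [0, 0, 0], "rot": [0, 0, 0], "claw": 95},
  {"travel": [0, 0, 0], "rot": [0, 0, 0], "claw": 95},
  {"travel": [0, 0, 0], "rot": [0, 0, 0], "claw": 95},
])

```text
time: 36.9
tool_pos: [0.5056, 0.2375, 0.0485]
tcp_rot: [-3.105, 0.473, -0.002]
wrist_force: [-0.4, -0.2, 0.1]
width: 0.627
grip_force: 0.0
```

jog_arm([
  {"travel": [0, 0, 0], "rot": [0, 0, 0], "claw": 255},
  {"travel": [0, 0, 0], "rot": [0, 0, 0], "claw": 255},
  {"travel": [0, 0, 0], "rot": [0, 0, 0], "claw": 255},
  {"travel": [0, 0, 0], "rot": [0, 0, 0], "claw": 255},
  {"travel": [0, 0, 0], "rot": [0, 0, 0], "claw": 255},
], force=50)

```text
time: 37.4
tool_pos: [0.5055, 0.2374, 0.0483]
tcp_rot: [-3.105, 0.473, -0.002]
wrist_force: [-0.2, -0.0, 6.0]
width: 0.367
grip_force: 51.4
```

jog_arm([
  {"travel": [0, 0, -15], "rot": [0, 0, 0], "claw": 255},
  {"travel": [0, 0, -35], "rot": [0, 0, 0], "claw": 255},
  {"travel": [0, 0, -35], "rot": [0, 0, 0], "claw": 255},
  {"travel": [0, 0, -35], "rot": [0, 0, 0], "claw": 255},
  {"travel": [0, 0, 0], "rot": [0, 0, 0], "claw": 255},
])

```text
time: 37.9
tool_pos: [0.5085, 0.2386, 0.174]
tcp_rot: [-3.1, 0.472, -0.014]
wrist_force: [1.5, -0.3, -1.4]
width: 0.364
grip_force: 50.7
```

jog_arm([
  {"travel": [0, 0, 0], "rot": [0, 0, 0], "claw": 255},
  {"travel": [0, 0, 0], "rot": [0, 0, 0], "claw": 255},
  {"travel": [0, 0, 0], "rot": [0, 0, 0], "claw": 255},
  {"travel": [0, 0, 0], "rot": [0, 0, 0], "claw": 255},
  {"travel": [0, 0, 0], "rot": [0, 0, 0], "claw": 255},
])

```text
time: 38.4
tool_pos: [0.5043, 0.2369, 0.1664]
tcp_rot: [3.105, -0.473, -0.003]
wrist_force: [-1.1, -1.2, -1.8]
width: 0.362
grip_force: 50.6
```

Run:
```python
from h import *
st();c=cam("wrist");p,a,_=pose()
cv2.imwrite("pics/w10.png",c["color"])
u,v=proj(c,p+[0,0,.024],True);print(u,v)
g=cv2.cvtColor(c["color"],cv2.COLOR_BGR2GRAY)[int(v)-70:int(v)+40:3,int(u)-60:int(u)+60:2]
for r in g: print("".join(" .:-=+*#%@"[min(9,int(x)//20)] for x in r))
plan([.5179,-.0366,p[2]],2)
```

```text
t 38.4 p [0.5043 0.2369 0.1664] psi -17.31 F [-1.1 -1.2 -1.8] w 0.362 g 50.6 q [ 0.39  0.09  1.93 -0.    1.12  2.27]
315.5315053251182 331.0232220338121
@@@@@@@@*+++++++=++++++++++++++++++++++++++++++++++++*#*@@@@
@@@@**+++++======================================+++++++***@
+++++++++++======================================++++++++++#
++++++++++========================================++++++++++
++++++++++========================================++++++++++
+++++++++=========================================++++++++++
+++++++++=========================================++++++++++
+++======================================================+++
++=-----===========================================------+++
++=-----===========================================------=++
+=-----=============================================------++
:------=+++++++++++++++++++++=+++++++++++++++++++++=-------:
:-------+++++++++++++++=====+=====+++++++++++++++++=:-----:.
-------:=+=++++++=++++==-:::.......-==+++=+=++=++++=:------:
------::=+==+=+==+=+====:..  ......:==++++++++++=++-.-------
------..-++++=++++++++==. .. ...
[... 879 characters left out ...]
 . 
         :========+==========-====================. ....  . 
 .   .   :==++++++++++===============+++++=++++++-.  .  .   
     . . :++++++++++++===============+++++=++=+++=.        .
   ...   -=====++======+++++===++++=+===+====++=+=..  .     
      .. -===+++=++=+++++++++=++=+==+++=+==+++====:.   ...  
        .------===+++++=++++==++++=+++++=+========:. .  . . 
     .  .-----------====+=========================-....     
[9.4, 25.7, -0.0] rz -1.93
[8.5, 26.0, -0.0] rz -1.93
[7.7, 26.3, -0.0] rz -1.93
[6.8, 26.5, -0.0] rz -1.93
[5.9, 26.8, -0.0] rz -1.93
[5.0, 26.9, -0.0] rz -1.93
[4.1, 27.1, -0.0] rz -1.93
[3.1, 27.2, -0.0] rz -1.93
[2.2, 27.3, -0.0] rz -1.93
[1.3, 27.4, -0.0] rz -1.93
```

jog_arm([
  {"travel": [9.4, 25.7, 0], "rot": [0, 0, -1.93], "claw": 255},
  {"travel": [8.5, 26, 0], "rot": [0, 0, -1.93], "claw": 255},
  {"travel": [7.7, 26.3, 0], "rot": [0, 0, -1.93], "claw": 255},
  {"travel": [6.8, 26.5, 0], "rot": [0, 0, -1.93], "claw": 255},
  {"travel": [5.9, 26.8, 0], "rot": [0, 0, -1.93], "claw": 255},
])

```text
time: 38.95
tool_pos: [0.5116, 0.0994, 0.1675]
tcp_rot: [3.135, -0.207, -0.0]
wrist_force: [0.2, -0.3, -1.8]
width: 0.366
grip_force: 50.6
```

jog_arm([
  {"travel": [5, 26.9, 0], "rot": [0, 0, -1.93], "claw": 255},
  {"travel": [4.1, 27.1, 0], "rot": [0, 0, -1.93], "claw": 255},
  {"travel": [3.1, 27.2, 0], "rot": [0, 0, -1.93], "claw": 255},
  {"travel": [2.2, 27.3, 0], "rot": [0, 0, -1.93], "claw": 255},
  {"travel": [1.3, 28, 0], "rot": [0, 0, -1.93], "claw": 255},
])

```text
time: 39.45
tool_pos: [0.5183, -0.0381, 0.1675]
tcp_rot: [-3.141, -0.057, 0.0]
wrist_force: [0.7, 0.1, -1.9]
width: 0.368
grip_force: 50.6
```

jog_arm([
  {"travel": [0, 0, 0], "rot": [0, 0, 0], "claw": 255},
  {"travel": [0, 0, 0], "rot": [0, 0, 0], "claw": 255},
  {"travel": [0, 0, 0], "rot": [0, 0, 0], "claw": 255},
  {"travel": [0, 0, 0], "rot": [0, 0, 0], "claw": 255},
  {"travel": [0, 0, 0], "rot": [0, 0, 0], "claw": 255},
])

```text
time: 39.95
tool_pos: [0.5183, -0.0361, 0.1676]
tcp_rot: [-3.141, -0.056, 0.0]
wrist_force: [-0.4, 0.2, -1.6]
width: 0.362
grip_force: 50.8
```

Run:
```python
from h import *
st();plan([.5183,-.0373,.112],2)
```

```text
t 40.0 p [ 0.5183 -0.0361  0.1676] psi 2.06 F [-0.4  0.2 -1.6] w 0.362 g 50.8 q [-0.12  0.02  2.    0.    1.12  1.42]
[-0.0, 0.2, 11.1] rz 0.01
[-0.0, 0.2, 11.1] rz 0.01
[-0.0, 0.2, 11.1] rz 0.01
[-0.0, 0.2, 11.1] rz 0.01
[-0.0, 0.2, 11.1] rz 0.01
```

jog_arm([
  {"travel": [0, 1, 15], "rot": [0, 0, 0], "claw": 255},
  {"travel": [0, 0, 25], "rot": [0, 0, 0], "claw": 255},
  {"travel": [0, 0, 16], "rot": [0, 0, 0], "claw": 255},
  {"travel": [0, 0, 0], "rot": [0, 0, 0], "claw": 255},
  {"travel": [0, 0, 3], "rot": [0, 0, 0], "claw": 255},
])

```text
time: 40.45
tool_pos: [0.5183, -0.0378, 0.1082]
tcp_rot: [-3.141, -0.055, 0.001]
wrist_force: [0.3, 0.2, -1.8]
width: 0.363
grip_force: 50.7
```

jog_arm([
  {"travel": [0, 0, 4], "rot": [0, 0, 0], "claw": 255},
  {"travel": [0, 0, 4], "rot": [0, 0, 0], "claw": 255},
  {"travel": [0, 0, 3], "rot": [0, 0, 0], "claw": 255},
  {"travel": [0, 0, 3], "rot": [0, 0, 0], "claw": 255},
  {"travel": [0, 0, 0], "rot": [0, 0, 0], "claw": 255},
])

```text
time: 40.95
tool_pos: [0.5181, -0.0379, 0.0943]
tcp_rot: [-3.141, -0.054, 0.001]
wrist_force: [0.3, 0.8, -1.7]
width: 0.362
grip_force: 50.8
```

jog_arm([
  {"travel": [0, 0, 2], "rot": [0, 0, 0], "claw": 255},
  {"travel": [0, 0, 2], "rot": [0, 0, 0], "claw": 255},
  {"travel": [0, 0, 1.5], "rot": [0, 0, 0], "claw": 255},
  {"travel": [0, 0, 1], "rot": [0, 0, 0], "claw": 255},
  {"travel": [0, 0, 0], "rot": [0, 0, 0], "claw": 255},
])

```text
time: 41.45
tool_pos: [0.5182, -0.0379, 0.0878]
tcp_rot: [-3.141, -0.055, 0.001]
wrist_force: [-0.8, 1.1, -2.3]
width: 0.364
grip_force: 50.8
```

Through the ribs again without contact; continue home.

jog_arm([
  {"travel": [0, 0, 3], "rot": [0, 0, 0], "claw": 255},
  {"travel": [0, 0, 3], "rot": [0, 0, 0], "claw": 255},
  {"travel": [0, 0, 3], "rot": [0, 0, 0], "claw": 255},
  {"travel": [0, 0, 3], "rot": [0, 0, 0], "claw": 255},
  {"travel": [0, 0, 1], "rot": [0, 0, 0], "claw": 255},
])

```text
time: 41.95
tool_pos: [0.5182, -0.038, 0.0746]
tcp_rot: [3.141, 0.055, -0.001]
wrist_force: [-1.3, 1.0, -0.3]
width: 0.365
grip_force: 50.8
```

jog_arm([
  {"travel": [0, 0, 1], "rot": [0, 0, 0], "claw": 255},
  {"travel": [0, 0, 1], "rot": [0, 0, 0], "claw": 255},
  {"travel": [0, 0, 1], "rot": [0, 0, 0], "claw": 255},
  {"travel": [0, 0, 0], "rot": [0, 0, 0], "claw": 255},
  {"travel": [0, 0, 0], "rot": [0, 0, 0], "claw": 255},
])

```text
time: 42.45
tool_pos: [0.5184, -0.038, 0.0723]
tcp_rot: [-3.141, -0.055, 0.0]
wrist_force: [-2.7, -0.1, 1.6]
width: 0.361
grip_force: 51.0
```

Run:
```python
from h import *
p=np.array
plan([.53,.0,.17],129,frm=(p([.518,-.038,.17]),2),n=15);print()
plan([.5977,.2705,.17],230,frm=(p([.53,.0,.17]),129),n=15)
```

```text
[0.9, -2.5, -0.0] rz -8.47
[1.2, -2.3, -0.0] rz -8.47
[1.6, -2.1, -0.0] rz -8.47
[1.9, -1.9, -0.0] rz -8.47
[2.1, -1.6, -0.0] rz -8.47
[2.3, -1.3, -0.0] rz -8.47
[2.5, -0.9, -0.0] rz -8.47
[2.6, -0.5, -0.0] rz -8.47
[2.7, -0.1, -0.0] rz -8.47
[2.6, 0.3, -0.0] rz -8.47
[2.6, 0.7, -0.0] rz -8.47
[2.5, 1.0, -0.0] rz -8.47
[2.3, 1.4, -0.0] rz -8.47
[2.0, 1.7, -0.0] rz -8.47
[1.8, 2.0, -0.0] rz -8.47

[11.2, 14.9, -0.0] rz -6.73
[9.4, 16.1, -0.0] rz -6.73
[7.4, 17.1, -0.0] rz -6.73
[5.4, 17.8, -0.0] rz -6.73
[3.2, 18.3, -0.0] rz -6.73
[1.1, 18.6, -0.0] rz -6.73
[-1.1, 18.6, -0.0] rz -6.73
[-3.3, 18.3, -0.0] rz -6.73
[-5.4, 17.8, -0.0] rz -6.73
[-7.5, 17.0, -0.0] rz -6.73
[-9.4, 16.0, -0.0] rz -6.73
[-11.2, 14.8, -0.0] rz -6.73
[-12.9, 13.4, -0.0] rz -6.73
[-14.4, 11.8, -0.0] rz -6.73
[-15.6, 10.0, -0.0] rz -6.73
```

jog_arm([
  {"travel": [0, 0, 0], "rot": [0, 0, 0], "claw": 110},
  {"travel": [0, 0, 0], "rot": [0, 0, 0], "claw": 110},
  {"travel": [0, 0, 0], "rot": [0, 0, 0], "claw": 110},
  {"travel": [0, 0, -25], "rot": [0, 0, 0], "claw": 110},
  {"travel": [0, 0, -45], "rot": [0, 0, 0], "claw": 110},
])

```text
time: 42.95
tool_pos: [0.5153, -0.0378, 0.1391]
tcp_rot: [-3.14, -0.054, 0.013]
wrist_force: [0.5, 0.4, 0.6]
width: 0.572
grip_force: 0.0
```

jog_arm([
  {"travel": [0, 0, -28], "rot": [0, 0, -8.5], "claw": 130},
  {"travel": [0, 0, 0], "rot": [0, 0, -8.5], "claw": 130},
  {"travel": [0, 0, 0], "rot": [0, 0, -8.5], "claw": 130},
  {"travel": [0, 0, 0], "rot": [0, 0, -8.5], "claw": 130},
  {"travel": [0, 0, 0], "rot": [0, 0, -8.5], "claw": 130},
])

```text
time: 43.45
tool_pos: [0.5188, -0.0382, 0.1705]
tcp_rot: [2.903, 1.198, 0.002]
wrist_force: [0.1, -0.3, 0.2]
width: 0.49
grip_force: 0.0
```

jog_arm([
  {"travel": [0, 0, 0], "rot": [0, 0, -8.5], "claw": 130},
  {"travel": [0, 0, 0], "rot": [0, 0, -8.5], "claw": 130},
  {"travel": [0, 0, 0], "rot": [0, 0, -8.5], "claw": 130},
  {"travel": [0, 0, 0], "rot": [0, 0, -8.5], "claw": 130},
  {"travel": [0, 0, 0], "rot": [0, 0, -8.5], "claw": 130},
])

```text
time: 43.95
tool_pos: [0.5188, -0.0382, 0.1703]
tcp_rot: [2.272, 2.169, 0.001]
wrist_force: [0.7, 1.0, -0.3]
width: 0.488
grip_force: 0.0
```

jog_arm([
  {"travel": [0, 0, 0], "rot": [0, 0, -8.5], "claw": 130},
  {"travel": [0, 0, 0], "rot": [0, 0, -8.5], "claw": 130},
  {"travel": [0, 0, 0], "rot": [0, 0, -8.5], "claw": 130},
  {"travel": [0, 0, 0], "rot": [0, 0, -8.5], "claw": 130},
  {"travel": [0, 0, 0], "rot": [0, 0, 0], "claw": 130},
])

```text
time: 44.45
tool_pos: [0.5187, -0.0381, 0.1703]
tcp_rot: [1.546, 2.734, 0.0]
wrist_force: [-0.2, 0.8, 0.2]
width: 0.491
grip_force: 0.0
```

Run:
```python
from h import *
st();plan([.5977,.2705,.17],230,n=15)
```

```text
t 44.5 p [ 0.5187 -0.0381  0.1703] psi 121.01 F [-0.2  0.8  0.2] w 0.491 g 0.0 q [-0.12  0.02  2.   -0.    1.12 -0.66]
[14.9, 15.1, 0.0] rz -7.27
[12.9, 16.9, 0.0] rz -7.27
[10.7, 18.4, 0.0] rz -7.27
[8.2, 19.6, 0.0] rz -7.27
[5.7, 20.5, 0.0] rz -7.27
[3.1, 21.0, 0.0] rz -7.27
[0.4, 21.2, 0.0] rz -7.27
[-2.3, 21.1, 0.0] rz -7.27
[-5.0, 20.7, 0.0] rz -7.27
[-7.5, 19.9, 0.0] rz -7.27
[-10.0, 18.7, 0.0] rz -7.27
[-12.3, 17.3, 0.0] rz -7.27
[-14.4, 15.6, 0.0] rz -7.27
[-16.2, 13.7, 0.0] rz -7.27
[-17.8, 11.5, 0.0] rz -7.27
```

jog_arm([
  {"travel": [15, 15, 0], "rot": [0, 0, -7.3], "claw": 130},
  {"travel": [13, 17, 0], "rot": [0, 0, -7.3], "claw": 130},
  {"travel": [10.5, 18.5, 0], "rot": [0, 0, -7.3], "claw": 130},
  {"travel": [8, 19.5, 0], "rot": [0, 0, -7.3], "claw": 130},
  {"travel": [5.5, 20.5, 0], "rot": [0, 0, -7.3], "claw": 130},
])

```text
time: 44.95
tool_pos: [0.5455, 0.0655, 0.1703]
tcp_rot: [0.611, 3.081, 0.0]
wrist_force: [-0.6, -0.5, -0.1]
width: 0.491
grip_force: 0.0
```

jog_arm([
  {"travel": [3, 21, 0], "rot": [0, 0, -7.3], "claw": 130},
  {"travel": [0.5, 21, 0], "rot": [0, 0, -7.3], "claw": 130},
  {"travel": [-2.5, 21, 0], "rot": [0, 0, -7.3], "claw": 130},
  {"travel": [-5, 20.5, 0], "rot": [0, 0, -7.3], "claw": 130},
  {"travel": [-7.5, 20, 0], "rot": [0, 0, -7.3], "claw": 130},
])

```text
time: 45.45
tool_pos: [0.5715, 0.1682, 0.1702]
tcp_rot: [-0.384, 3.117, -0.0]
wrist_force: [0.3, 0.2, 0.6]
width: 0.49
grip_force: 0.0
```

jog_arm([
  {"travel": [-10, 18.5, 0], "rot": [0, 0, -7.3], "claw": 130},
  {"travel": [-12.5, 17.5, 0], "rot": [0, 0, -7.2], "claw": 130},
  {"travel": [-14.5, 15.5, 0], "rot": [0, 0, -7.2], "claw": 130},
  {"travel": [-16, 14, 0], "rot": [0, 0, -7.2], "claw": 130},
  {"travel": [-18, 11.5, 0], "rot": [0, 0, -7.2], "claw": 130},
])

```text
time: 45.95
tool_pos: [0.5975, 0.2714, 0.17]
tcp_rot: [-1.331, 2.845, -0.0]
wrist_force: [0.2, 0.1, -0.5]
width: 0.492
grip_force: 0.0
```

jog_arm([
  {"travel": [0, 0, 0], "rot": [0, 0, 0], "claw": 130},
  {"travel": [0, 0, 0], "rot": [0, 0, 0], "claw": 130},
  {"travel": [0, 0, 0], "rot": [0, 0, 0], "claw": 130},
  {"travel": [0, 0, 0], "rot": [0, 0, 0], "claw": 130},
  {"travel": [0, 0, 0], "rot": [0, 0, 0], "claw": 130},
])

```text
time: 46.45
tool_pos: [0.5971, 0.2697, 0.1702]
tcp_rot: [1.327, -2.847, 0.0]
wrist_force: [1.1, -0.1, 0.0]
width: 0.489
grip_force: 0.0
```

Run:
```python
from h import *
st();plan([.598,.271,.093],230)
c=cam("wrist");g=c["color"].max(2)
u,v=proj(c,[.598,.271,.113],True);print(u,v);x0,y0=int(u)-48,int(v)-40
for r in range(y0,y0+84,4): print("".join("#" if g[r,k]<45 else ("+" if g[r,k]<75 else ".") for k in range(x0,x0+96,2)))
```

```text
t 46.5 p [0.5971 0.2697 0.1702] psi -130.02 F [ 1.1 -0.1  0. ] w 0.489 g 0.0 q [ 0.39  0.27  1.71 -0.    1.16 -2.06]
[-0.3, 0.0, 15.4] rz -0.0
[-0.3, 0.0, 15.4] rz -0.0
[-0.3, 0.0, 15.4] rz -0.0
[-0.3, 0.0, 15.4] rz -0.0
[-0.3, 0.0, 15.4] rz -0.0
313.3299101218405 255.55452643639316
...............+################################
.............###################################
...........+####################################
..........+#####################################
..........#############################+++######
.........+#############################+...++###
.........+#############################+.......+
.........+#############################+........
..........#############################.........
..........+###########################+.........
............+########################+..........
.............+#####################+............
................+################...............
..................#############.................
..................#############.................
..................#############.................
..................#############.................
..................+############.................
................................................
................................................
................................................
```

Bar aligned. Grip it and turn clockwise 118°.

jog_arm([
  {"travel": [-1.5, 0, 16], "rot": [0, 0, 0], "claw": 130},
  {"travel": [0, 0, 25], "rot": [0, 0, 0], "claw": 130},
  {"travel": [0, 0, 22], "rot": [0, 0, 0], "claw": 130},
  {"travel": [0, 0, 12], "rot": [0, 0, 0], "claw": 130},
  {"travel": [0, 0, 2], "rot": [0, 0, 0], "claw": 130},
])

```text
time: 47.0
tool_pos: [0.5962, 0.2708, 0.09]
tcp_rot: [1.327, -2.842, -0.0]
wrist_force: [-0.6, -0.1, 0.4]
width: 0.491
grip_force: 0.0
```

jog_arm([
  {"travel": [0, 0, 0], "rot": [0, 0, 0], "claw": 255},
  {"travel": [0, 0, 0], "rot": [0, 0, 0], "claw": 255},
  {"travel": [0, 0, 0], "rot": [0, 0, 0], "claw": 255},
  {"travel": [0, 0, 0], "rot": [0, 0, 0], "claw": 255},
  {"travel": [0, 0, 0], "rot": [0, 0, 2], "claw": 255},
], force=40)

```text
time: 47.5
tool_pos: [0.5993, 0.2717, 0.0943]
tcp_rot: [-1.278, 2.867, -0.001]
wrist_force: [2.8, -1.1, -0.7]
width: 0.176
grip_force: 42.5
```

jog_arm([
  {"travel": [0, 0, 0], "rot": [0, 0, 4], "claw": 255},
  {"travel": [0, 0, 0], "rot": [0, 0, 6], "claw": 255},
  {"travel": [0, 0, 0], "rot": [0, 0, 7], "claw": 255},
  {"travel": [0, 0, 0], "rot": [0, 0, 7], "claw": 255},
  {"travel": [0, 0, 0], "rot": [0, 0, 7], "claw": 255},
])

```text
time: 48.0
tool_pos: [0.5998, 0.2709, 0.0943]
tcp_rot: [-0.459, 3.104, -0.002]
wrist_force: [3.0, -3.7, -1.5]
width: 0.175
grip_force: 42.4
```

jog_arm([
  {"travel": [0, 0, 0], "rot": [0, 0, 7], "claw": 255},
  {"travel": [0, 0, 0], "rot": [0, 0, 7], "claw": 255},
  {"travel": [0, 0, 0], "rot": [0, 0, 7], "claw": 255},
  {"travel": [0, 0, 0], "rot": [0, 0, 7], "claw": 255},
  {"travel": [0, 0, 0], "rot": [0, 0, 7], "claw": 255},
])

```text
time: 48.5
tool_pos: [0.5999, 0.2696, 0.0943]
tcp_rot: [0.495, 3.099, -0.003]
wrist_force: [3.2, -8.2, 0.4]
width: 0.176
grip_force: 42.6
```

jog_arm([
  {"travel": [0, 0, 0], "rot": [0, 0, 7], "claw": 255},
  {"travel": [0, 0, 0], "rot": [0, 0, 7], "claw": 255},
  {"travel": [0, 0, 0], "rot": [0, 0, 7], "claw": 255},
  {"travel": [0, 0, 0], "rot": [0, 0, 7], "claw": 255},
  {"travel": [0, 0, 0], "rot": [0, 0, 7], "claw": 255},
])

```text
time: 49.0
tool_pos: [0.5992, 0.2687, 0.0943]
tcp_rot: [1.404, 2.806, -0.005]
wrist_force: [0.3, -11.5, 3.0]
width: 0.176
grip_force: 42.9
```

jog_arm([
  {"travel": [0, 0, 0], "rot": [0, 0, 7], "claw": 255},
  {"travel": [0, 0, 0], "rot": [0, 0, 5], "claw": 255},
  {"travel": [0, 0, 0], "rot": [0, 0, 3], "claw": 255},
  {"travel": [0, 0, 0], "rot": [0, 0, 0], "claw": 255},
  {"travel": [0, 0, 0], "rot": [0, 0, 0], "claw": 130},
])

```text
time: 49.5
tool_pos: [0.5985, 0.2709, 0.094]
tcp_rot: [1.756, 2.605, 0.0]
wrist_force: [-0.2, 0.4, -0.3]
width: 0.332
grip_force: 0.0
```

jog_arm([
  {"travel": [0, 0, 0], "rot": [0, 0, 0], "claw": 130},
  {"travel": [0, 0, 0], "rot": [0, 0, 0], "claw": 130},
  {"travel": [0, 0, -15], "rot": [0, 0, 0], "claw": 130},
  {"travel": [0, 0, -42], "rot": [0, 0, 0], "claw": 130},
  {"travel": [0, 0, -20], "rot": [0, 0, 0], "claw": 130},
])

```text
time: 50.0
tool_pos: [0.5997, 0.2728, 0.1747]
tcp_rot: [1.753, 2.604, 0.007]
wrist_force: [0.7, 0.2, 0.5]
width: 0.489
grip_force: 0.0
```

Run:
```python
from h import *
st();c=cam("side")
p,a,_=pose()
import pickle
# small pulley expected yaw from w5 view
w=pickle.load(open("w5.pkl","rb"))
plan([.44,.25,.24],-15)
```

```text
t 50.0 p [0.5997 0.2728 0.1747] psi 112.12 F [0.7 0.2 0.5] w 0.489 g 0.0 q [0.39 0.27 1.7  0.   1.16 0.  ]
[2.6, -10.6, -4.1] rz 8.47
[1.0, -10.8, -4.1] rz 8.47
[-0.6, -10.9, -4.1] rz 8.47
[-2.2, -10.7, -4.1] rz 8.47
[-3.7, -10.2, -4.1] rz 8.47
[-5.2, -9.6, -4.1] rz 8.47
[-6.6, -8.7, -4.1] rz 8.47
[-7.8, -7.6, -4.1] rz 8.47
[-8.8, -6.4, -4.1] rz 8.47
[-9.7, -5.0, -4.1] rz 8.47
[-10.3, -3.6, -4.1] rz 8.47
[-10.7, -2.0, -4.1] rz 8.47
[-10.9, -0.4, -4.1] rz 8.47
[-10.8, 1.2, -4.1] rz 8.47
[-10.5, 2.8, -4.1] rz 8.47
```

jog_arm([
  {"travel": [2.5, -10.5, -4], "rot": [0, 0, 8.5], "claw": 95},
  {"travel": [1, -11, -4], "rot": [0, 0, 8.5], "claw": 95},
  {"travel": [-0.5, -11, -4], "rot": [0, 0, 8.5], "claw": 95},
  {"travel": [-2, -10.5, -4], "rot": [0, 0, 8.5], "claw": 95},
  {"travel": [-3.5, -10, -4], "rot": [0, 0, 8.5], "claw": 95},
])

```text
time: 50.55
tool_pos: [0.5441, 0.2646, 0.1913]
tcp_rot: [-2.585, -1.785, -0.002]
wrist_force: [-0.2, -0.4, -0.5]
width: 0.629
grip_force: 0.0
```

jog_arm([
  {"travel": [-5, -9.5, -4], "rot": [0, 0, 8.5], "claw": 95},
  {"travel": [-6.5, -8.5, -4], "rot": [0, 0, 8.5], "claw": 95},
  {"travel": [-8, -7.5, -4], "rot": [0, 0, 8.5], "claw": 95},
  {"travel": [-9, -6.5, -4], "rot": [0, 0, 8.5], "claw": 95},
  {"travel": [-9.5, -5, -4], "rot": [0, 0, 8.5], "claw": 95},
])

```text
time: 51.05
tool_pos: [0.4904, 0.2567, 0.2112]
tcp_rot: [-3.056, -0.727, -0.001]
wrist_force: [-0.8, 0.2, 0.1]
width: 0.624
grip_force: 0.0
```

jog_arm([
  {"travel": [-10.5, -3.5, -4], "rot": [0, 0, 8.5], "claw": 95},
  {"travel": [-10.5, -2, -4], "rot": [0, 0, 8.5], "claw": 95},
  {"travel": [-11, -0.5, -4], "rot": [0, 0, 8.5], "claw": 95},
  {"travel": [-11, 1, -4], "rot": [0, 0, 8.5], "claw": 95},
  {"travel": [-10.5, 3, -4], "rot": [0, 0, 8.5], "claw": 95},
])

```text
time: 51.55
tool_pos: [0.4361, 0.2491, 0.2312]
tcp_rot: [-3.111, 0.43, -0.001]
wrist_force: [-0.3, -0.6, 0.1]
width: 0.626
grip_force: 0.0
```

jog_arm([
  {"travel": [0, 0, 0], "rot": [0, 0, 0], "claw": 95},
  {"travel": [0, 0, 0], "rot": [0, 0, 0], "claw": 95},
  {"travel": [0, 0, 0], "rot": [0, 0, 0], "claw": 95},
  {"travel": [0, 0, 0], "rot": [0, 0, 0], "claw": 95},
  {"travel": [0, 0, 0], "rot": [0, 0, 0], "claw": 95},
])

```text
time: 52.05
tool_pos: [0.4368, 0.2488, 0.2299]
tcp_rot: [3.113, -0.42, -0.001]
wrist_force: [0.6, 0.7, -0.1]
width: 0.632
grip_force: 0.0
```

Run:
```python
from h import *
import pickle
st();c=cam("wrist");pickle.dump(c,open("w11.pkl","wb"));cv2.imwrite("pics/w11.png",c["color"])
ne=[.5025,.232]
for R in (.030,.036,.042):
    ce,r,o=pulley(c,ne,R);print(R,ce.round(4),round(r,4))
    if R==.03:
        for t in (130,160,185): print(boreang(o[1],ne,ce,thr=t))
g=cv2.resize(o[1],(60,60),interpolation=cv2.INTER_AREA)
for r in g[::2]: print("".join(" .:-=+*#%@"[min(9,int(x)//24)] for x in r))
```

```text
t 52.0 p [0.4368 0.2488 0.2299] psi -15.37 F [ 0.6  0.7 -0.1] w 0.632 g 0.0 q [ 0.47 -0.06  1.97 -0.    1.24  2.31]
0.03 [0.4982 0.2308] 0.0307
(array([0.49776558, 0.23137629]), np.float64(1.7172121447103221), 413.25)
(array([0.49770644, 0.23146969]), np.float64(1.9427834086716718), 457.75)
(array([0.49755185, 0.2314484 ]), np.float64(1.7743610946616684), 499.0)
0.036 [0.4998 0.2272] 0.0345
0.042 [0.4928 0.2422] 0.042
:::-::-:-::::::-----------::-+++++++++++++++++++++++++++++++
:::::::::-:-------------::-+++++++++++++++++++++++++++++++++
==-:::::------------::::-+++++++++++++++++++++++++++++++++++
=====--::::::::::.:--=++++++++++++++++++++++++++++++++++++++
======+==+++==++++++++++++++++++++++++++++++++++++++++++++++
========+#%+++++++++++++++++++++++++++++++++++++++++++++++++
=======++%#+++++++++++++++++++++++++++++++++++++++++++++++++
========*%*=++++++++++++++++++++++++++++++++++++++++++++++++
=======+#%++++++++++++++++++++++++++++++++++++++++++++++++++
======++##++++++++++++++++*#%%%%%#*+++++++++++++++++++++++++
======++%*++++++++++++*%@@@@@@@@@@@@@%*+++++++++++++++++++++
======+
[... 451 characters left out ...]
+=#@@@@@@@@@#++++++++++++++++
=====*%+=====+===+%@@@@@@@@%+====#@@@@@@@@#+++++++++++++++++
====+%#+=======++++*%@@%%%%%%%%%%%%%%@@@@*+++++++++++++++++=
====+%*=============+#%@@@@@@@@@@@@@@@%#++++++++++=++++++=-:
====*%+===============++#%%@@@@@@@%%#++++++++++++=+++=+=-...
====#%+=================++=+++++++=+++++++=+=+=+=+=+==-...:=
===+%#=======================+=+=++=+++==+=+=======-:...-+**
===+%+==================================++=====::....:-++***
===*#+====================================-:....:-=++**+*+++
====================================--:....:-=+++++**+++++**
==================--============::....:-=++*****+**********+
--------:::....:.....:------:....::=++********+*+***+***+***
```

jog_arm([
  {"travel": [0, 0, 10], "rot": [0, 0, -8.6], "claw": 95},
  {"travel": [0, 0, 20], "rot": [0, 0, -8.5], "claw": 95},
  {"travel": [20, 6.5, 30], "rot": [0, 0, 0], "claw": 95},
  {"travel": [20, 6.5, 30], "rot": [0, 0, 0], "claw": 95},
  {"travel": [20, 6.5, 30], "rot": [0, 0, 0], "claw": 95},
])

```text
out of range: a turn must lie within [-8.59, 8.59]
```

jog_arm([
  {"travel": [0, 0, 0], "rot": [0, 0, 0], "claw": 95},
  {"travel": [0, 0, 0], "rot": [0, 0, 0], "claw": 95},
  {"travel": [0, 0, 0], "rot": [0, 0, 0], "claw": 95},
  {"travel": [0, 0, 0], "rot": [0, 0, 0], "claw": 95},
  {"travel": [0, 0, 0], "rot": [0, 0, 0], "claw": 95},
])

```text
time: 52.6
tool_pos: [0.4366, 0.2488, 0.2302]
tcp_rot: [3.113, -0.421, 0.0]
wrist_force: [-0.5, 0.8, -0.2]
width: 0.627
grip_force: 0.0
```

Run:
```python
from h import *
st();plan([.4975,.2314,.048],1.8)
```

```text
t 52.6 p [0.4366 0.2488 0.2302] psi -15.4 F [-0.5  0.8 -0.2] w 0.627 g 0.0 q [ 0.47 -0.06  1.97 -0.    1.24  2.31]
[12.7, 0.1, 36.4] rz -3.44
[12.6, 0.9, 36.4] rz -3.44
[12.6, 1.6, 36.4] rz -3.44
[12.4, 2.4, 36.4] rz -3.44
[12.3, 3.1, 36.4] rz -3.44
```

jog_arm([
  {"travel": [0, 0, 10], "rot": [0, 0, -8.55], "claw": 95},
  {"travel": [0, 0, 20], "rot": [0, 0, -8.55], "claw": 95},
  {"travel": [20, 6.5, 30], "rot": [0, 0, 0], "claw": 95},
  {"travel": [20, 6.5, 30], "rot": [0, 0, 0], "claw": 95},
  {"travel": [20, 6.5, 30], "rot": [0, 0, 0], "claw": 95},
])

```text
time: 53.1
tool_pos: [0.498, 0.2311, 0.1095]
tcp_rot: [-3.141, -0.047, -0.002]
wrist_force: [0.7, 0.5, 0.3]
width: 0.626
grip_force: 0.0
```

jog_arm([
  {"travel": [0, 0, 0], "rot": [0, 0, 0], "claw": 95},
  {"travel": [0, 0, 0], "rot": [0, 0, 0], "claw": 95},
  {"travel": [0, 0, 0], "rot": [0, 0, 0], "claw": 95},
  {"travel": [0, 0, 0], "rot": [0, 0, 0], "claw": 95},
  {"travel": [0, 0, 0], "rot": [0, 0, 0], "claw": 95},
])

```text
time: 53.6
tool_pos: [0.4976, 0.2318, 0.1119]
tcp_rot: [-3.14, -0.047, -0.004]
wrist_force: [-0.2, -0.2, 0.0]
width: 0.626
grip_force: 0.0
```

Run:
```python
from h import *
st();plan([.4975,.2314,.048],1.8)
c=cam("wrist");ne=[.4975,.2314]
ce,r,o=pulley(c,ne,.030);print(ce.round(4),r,[boreang(o[1],ne,ne,thr=t) for t in (100,130,160)])
```

```text
t 53.6 p [0.4976 0.2318 0.1119] psi 1.73 F [-0.2 -0.2  0. ] w 0.626 g 0.0 q [0.39 0.13 1.99 0.   1.01 1.93]
[-0.0, 0.1, 12.8] rz -0.01
[-0.0, 0.1, 12.8] rz -0.01
[-0.0, 0.1, 12.8] rz -0.01
[-0.0, 0.1, 12.8] rz -0.01
[-0.0, 0.1, 12.8] rz -0.01
[0.4972 0.2312] 0.03005 [(array([0.49753477, 0.23160404]), np.float64(2.0040855457942297), 463.75), (array([0.49750484, 0.23139516]), np.float64(44.99999999999997), 851.7500000000001), (array([0.49750484, 0.23139516]), np.float64(44.99999999999997), 851.7500000000001)]
```

jog_arm([
  {"travel": [0, 0, 22], "rot": [0, 0, 0], "claw": 95},
  {"travel": [0, 0, 20], "rot": [0, 0, 0], "claw": 95},
  {"travel": [0, 0, 14], "rot": [0, 0, 0], "claw": 95},
  {"travel": [0, 0, 8], "rot": [0, 0, 0], "claw": 95},
  {"travel": [0, 0, 0], "rot": [0, 0, 0], "claw": 95},
])

```text
time: 54.15
tool_pos: [0.4962, 0.2308, 0.0451]
tcp_rot: [3.14, 0.047, -0.003]
wrist_force: [0.0, -0.6, 0.4]
width: 0.626
grip_force: 0.0
```

jog_arm([
  {"travel": [0, 0, 0], "rot": [0, 0, 0], "claw": 95},
  {"travel": [0, 0, 0], "rot": [0, 0, 0], "claw": 255},
  {"travel": [0, 0, 0], "rot": [0, 0, 0], "claw": 255},
  {"travel": [0, 0, 0], "rot": [0, 0, 0], "claw": 255},
  {"travel": [0, 0, 0], "rot": [0, 0, 0], "claw": 255},
], force=50)

```text
time: 54.65
tool_pos: [0.4983, 0.2315, 0.0473]
tcp_rot: [-3.14, -0.046, -0.004]
wrist_force: [0.2, 0.0, 5.0]
width: 0.361
grip_force: 51.0
```

jog_arm([
  {"travel": [0, 0, -15], "rot": [0, 0, 0], "claw": 255},
  {"travel": [0, 0, -35], "rot": [0, 0, 0], "claw": 255},
  {"travel": [0, 0, -35], "rot": [0, 0, 0], "claw": 255},
  {"travel": [0, 0, -35], "rot": [0, 0, 0], "claw": 255},
  {"travel": [0, 0, 0], "rot": [0, 0, 0], "claw": 255},
])

```text
time: 55.15
tool_pos: [0.5007, 0.2326, 0.1728]
tcp_rot: [-3.137, -0.046, -0.016]
wrist_force: [0.6, 1.3, -0.4]
width: 0.363
grip_force: 50.3
```

jog_arm([
  {"travel": [0, 0, 0], "rot": [0, 0, 0], "claw": 255},
  {"travel": [0, 0, 0], "rot": [0, 0, 0], "claw": 255},
  {"travel": [0, 0, 0], "rot": [0, 0, 0], "claw": 255},
  {"travel": [0, 0, 0], "rot": [0, 0, 0], "claw": 255},
  {"travel": [0, 0, 0], "rot": [0, 0, 0], "claw": 255},
])

```text
time: 55.65
tool_pos: [0.4965, 0.2308, 0.165]
tcp_rot: [3.14, 0.046, -0.003]
wrist_force: [0.1, -0.9, -0.6]
width: 0.363
grip_force: 50.3
```

Run:
```python
from h import *
st();p,a,_=pose();plan([.498,-.226,p[2]],-13)
```

```text
t 55.6 p [0.4965 0.2308 0.165 ] psi 1.69 F [ 0.1 -0.9 -0.6] w 0.363 g 50.3 q [0.39 0.08 1.95 0.   1.12 1.93]
[-0.8, 30.4, -0.0] rz 0.98
[-0.3, 30.5, -0.0] rz 0.98
[0.2, 30.5, -0.0] rz 0.98
[0.8, 30.4, -0.0] rz 0.98
[1.3, 30.4, -0.0] rz 0.98
[1.8, 30.4, -0.0] rz 0.98
[2.3, 30.4, -0.0] rz 0.98
[2.8, 30.3, -0.0] rz 0.98
[3.4, 30.3, -0.0] rz 0.98
[3.9, 30.2, -0.0] rz 0.98
[4.4, 30.1, -0.0] rz 0.98
[4.9, 30.1, -0.0] rz 0.98
[5.4, 30.0, -0.0] rz 0.98
[5.9, 29.9, -0.0] rz 0.98
[6.4, 29.8, -0.0] rz 0.98
```

jog_arm([
  {"travel": [-0.8, 30.4, 0], "rot": [0, 0, 0.98], "claw": 255},
  {"travel": [-0.3, 30.5, 0], "rot": [0, 0, 0.98], "claw": 255},
  {"travel": [0.2, 30.5, 0], "rot": [0, 0, 0.98], "claw": 255},
  {"travel": [0.8, 30.4, 0], "rot": [0, 0, 0.98], "claw": 255},
  {"travel": [1.3, 30.4, 0], "rot": [0, 0, 0.98], "claw": 255},
])

```text
time: 56.15
tool_pos: [0.4974, 0.0777, 0.1658]
tcp_rot: [3.14, -0.089, -0.001]
wrist_force: [-0.0, 0.4, -0.7]
width: 0.361
grip_force: 50.4
```

jog_arm([
  {"travel": [1.8, 30.4, 0], "rot": [0, 0, 0.98], "claw": 255},
  {"travel": [2.3, 30.4, 0], "rot": [0, 0, 0.98], "claw": 255},
  {"travel": [2.8, 30.3, 0], "rot": [0, 0, 0.98], "claw": 255},
  {"travel": [3.4, 30.3, 0], "rot": [0, 0, 0.98], "claw": 255},
  {"travel": [3.9, 30.2, 0], "rot": [0, 0, 0.98], "claw": 255},
])

```text
time: 56.65
tool_pos: [0.4979, -0.0747, 0.1658]
tcp_rot: [-3.134, 0.223, 0.001]
wrist_force: [-0.4, -0.1, -1.1]
width: 0.364
grip_force: 50.4
```

jog_arm([
  {"travel": [4.4, 30.1, 0], "rot": [0, 0, 0.98], "claw": 255},
  {"travel": [5, 30.1, 0], "rot": [0, 0, 0.98], "claw": 255},
  {"travel": [5.5, 30, 0], "rot": [0, 0, 0.98], "claw": 255},
  {"travel": [6, 29.9, 0], "rot": [0, 0, 0.98], "claw": 255},
  {"travel": [6.5, 29.8, 0], "rot": [0, 0, 0.98], "claw": 255},
])

```text
time: 57.15
tool_pos: [0.4986, -0.2271, 0.1658]
tcp_rot: [-3.121, 0.357, 0.001]
wrist_force: [1.1, 0.3, -1.3]
width: 0.362
grip_force: 50.4
```

jog_arm([
  {"travel": [0, 0, 0], "rot": [0, 0, 0], "claw": 255},
  {"travel": [0, 0, 0], "rot": [0, 0, 0], "claw": 255},
  {"travel": [0, 0, 0], "rot": [0, 0, 0], "claw": 255},
  {"travel": [0, 0, 0], "rot": [0, 0, 0], "claw": 255},
  {"travel": [0, 0, 0], "rot": [0, 0, 0], "claw": 255},
])

```text
time: 57.65
tool_pos: [0.4989, -0.2249, 0.1661]
tcp_rot: [-3.121, 0.354, 0.0]
wrist_force: [-1.2, 1.3, -0.9]
width: 0.365
grip_force: 50.4
```

Run:
```python
from h import *
st();plan([.4987,-.226,.094],-13)
```

```text
t 57.6 p [ 0.4989 -0.2249  0.1661] psi -12.93 F [-1.2  1.3 -0.9] w 0.365 g 50.4 q [-0.47  0.07  1.95  0.    1.12  1.33]
[0.0, 0.2, 14.4] rz 0.01
[0.0, 0.2, 14.4] rz 0.01
[0.0, 0.2, 14.4] rz 0.01
[0.0, 0.2, 14.4] rz 0.01
[0.0, 0.2, 14.4] rz 0.01
```

jog_arm([
  {"travel": [0, 0.5, 15], "rot": [0, 0, 0], "claw": 255},
  {"travel": [0, 0, 25], "rot": [0, 0, 0], "claw": 255},
  {"travel": [0, 0, 16], "rot": [0, 0, 0], "claw": 255},
  {"travel": [0, 0, 0], "rot": [0, 0, 0], "claw": 255},
  {"travel": [0, 0, 3], "rot": [0, 0, 0], "claw": 255},
])

```text
time: 58.15
tool_pos: [0.4987, -0.2261, 0.1067]
tcp_rot: [-3.121, 0.355, 0.001]
wrist_force: [0.0, -0.1, -1.0]
width: 0.361
grip_force: 50.4
```

jog_arm([
  {"travel": [0, 0, 4], "rot": [0, 0, 0], "claw": 255},
  {"travel": [0, 0, 4], "rot": [0, 0, 0], "claw": 255},
  {"travel": [0, 0, 3], "rot": [0, 0, 0], "claw": 255},
  {"travel": [0, 0, 2], "rot": [0, 0, 0], "claw": 255},
  {"travel": [0, 0, 0], "rot": [0, 0, 0], "claw": 255},
])

```text
time: 58.65
tool_pos: [0.4986, -0.2263, 0.0939]
tcp_rot: [-3.121, 0.356, 0.0]
wrist_force: [-1.0, -0.2, -0.9]
width: 0.365
grip_force: 50.4
```

jog_arm([
  {"travel": [0, 0, 2], "rot": [0, 0, 0], "claw": 255},
  {"travel": [0, 0, 2], "rot": [0, 0, 0], "claw": 255},
  {"travel": [0, 0, 1.5], "rot": [0, 0, 0], "claw": 255},
  {"travel": [0, 0, 1], "rot": [0, 0, 0], "claw": 255},
  {"travel": [0, 0, 0], "rot": [0, 0, 0], "claw": 255},
])

```text
time: 59.15
tool_pos: [0.4986, -0.2263, 0.0874]
tcp_rot: [-3.121, 0.356, 0.001]
wrist_force: [0.3, 0.2, -1.3]
width: 0.364
grip_force: 50.4
```

jog_arm([
  {"travel": [0, 0, 3], "rot": [0, 0, 0], "claw": 255},
  {"travel": [0, 0, 3], "rot": [0, 0, 0], "claw": 255},
  {"travel": [0, 0, 3], "rot": [0, 0, 0], "claw": 255},
  {"travel": [0, 0, 3], "rot": [0, 0, 0], "claw": 255},
  {"travel": [0, 0, 1], "rot": [0, 0, 0], "claw": 255},
])

```text
time: 59.65
tool_pos: [0.4984, -0.2262, 0.074]
tcp_rot: [-3.121, 0.356, 0.001]
wrist_force: [0.2, 0.3, -2.1]
width: 0.364
grip_force: 50.4
```

jog_arm([
  {"travel": [0, 0, 1], "rot": [0, 0, 0], "claw": 255},
  {"travel": [0, 0, 1], "rot": [0, 0, 0], "claw": 255},
  {"travel": [0, 0, 0.5], "rot": [0, 0, 0], "claw": 255},
  {"travel": [0, 0, 0], "rot": [0, 0, 0], "claw": 255},
  {"travel": [0, 0, 0], "rot": [0, 0, 0], "claw": 255},
])

```text
time: 60.15
tool_pos: [0.4989, -0.2264, 0.0722]
tcp_rot: [3.121, -0.356, 0.0]
wrist_force: [0.1, -0.6, -0.7]
width: 0.365
grip_force: 50.4
```

jog_arm([
  {"travel": [0, 0, 1], "rot": [0, 0, 0], "claw": 255},
  {"travel": [0, 0, 0.5], "rot": [0, 0, 0], "claw": 255},
  {"travel": [0, 0, 0], "rot": [0, 0, 0], "claw": 255},
  {"travel": [0, 0, 0], "rot": [0, 0, 0], "claw": 255},
  {"travel": [0, 0, 0], "rot": [0, 0, 0], "claw": 255},
])

```text
time: 60.65
tool_pos: [0.499, -0.2265, 0.0714]
tcp_rot: [3.121, -0.356, 0.001]
wrist_force: [-1.7, 0.8, 5.4]
width: 0.366
grip_force: 51.1
```

jog_arm([
  {"travel": [0, 0, 0], "rot": [0, 0, 0], "claw": 110},
  {"travel": [0, 0, 0], "rot": [0, 0, 0], "claw": 110},
  {"travel": [0, 0, 0], "rot": [0, 0, 0], "claw": 110},
  {"travel": [0, 0, -25], "rot": [0, 0, 0], "claw": 110},
  {"travel": [0, 0, -45], "rot": [0, 0, 0], "claw": 110},
])

```text
time: 61.15
tool_pos: [0.4955, -0.2247, 0.137]
tcp_rot: [-3.118, 0.356, 0.014]
wrist_force: [-0.1, -0.3, -0.4]
width: 0.567
grip_force: 0.0
```

Run:
```python
from h import *
plan([.45,-.13,.24],-6.3)
```

```text
[-13.1, -16.4, -20.6] rz -1.34
[-12.7, -16.7, -20.6] rz -1.34
[-12.3, -17.0, -20.6] rz -1.34
[-11.9, -17.3, -20.6] rz -1.34
[-11.5, -17.6, -20.6] rz -1.34
```

jog_arm([
  {"travel": [-13, -16.5, -20.5], "rot": [0, 0, -1.3], "claw": 110},
  {"travel": [-13, -16.5, -20.5], "rot": [0, 0, -1.3], "claw": 110},
  {"travel": [-12, -17, -20.5], "rot": [0, 0, -1.4], "claw": 110},
  {"travel": [-12, -17.5, -20.5], "rot": [0, 0, -1.4], "claw": 110},
  {"travel": [-11.5, -17.5, -20.5], "rot": [0, 0, -1.3], "claw": 110},
])

```text
time: 61.65
tool_pos: [0.453, -0.1309, 0.2437]
tcp_rot: [-3.137, 0.172, 0.0]
wrist_force: [0.3, -0.4, 0.1]
width: 0.566
grip_force: 0.0
```

jog_arm([
  {"travel": [0, 0, 0], "rot": [0, 0, 0], "claw": 110},
  {"travel": [0, 0, 0], "rot": [0, 0, 0], "claw": 110},
  {"travel": [0, 0, 0], "rot": [0, 0, 0], "claw": 110},
  {"travel": [0, 0, 0], "rot": [0, 0, 0], "claw": 110},
  {"travel": [0, 0, 0], "rot": [0, 0, 0], "claw": 110},
])

```text
time: 62.15
tool_pos: [0.4532, -0.132, 0.2418]
tcp_rot: [-3.136, 0.174, 0.004]
wrist_force: [-0.2, -1.1, 0.2]
width: 0.57
grip_force: 0.0
```

Run:
```python
from h import *
st();c=cam("wrist");cv2.imwrite("pics/w12.png",c["color"]);g=c["color"].astype(int)
# grip block top
u,v=proj(c,[.574,-.0906,.108],True);print(u,v)
m=np.zeros(g.shape[:2],bool);y0,x0=int(v)-30,int(u)-40
m[y0:y0+60,x0:x0+80]=g[y0:y0+60,x0:x0+80].max(2)<45
for b,s in blobs(m,60): print(b,s,onz(c,*b,.108,True).round(4))
# discs/bosses: bright tops
gray=cv2.cvtColor(c["color"],cv2.COLOR_BGR2GRAY)
for n,s,in (("large",[.518,-.0369]),("med",[.5079,-.1315]),("small",[.4977,-.2259])):
    u,v=proj(c,[*s,.096],True);print(n,round(u,1),round(v,1))
    k=gray[int(v)-34:int(v)+36:3,int(u)-40:int(u)+40:2]
    for r in k: print("".join(" .:-=+*#%@"[min(9,int(x)//24)] for x in r))
p,a,_=pose();plan([.574,-.0906,.13],-6.3)
```

```text
t 62.1 p [ 0.4532 -0.132   0.2418] psi -6.36 F [-0.2 -1.1  0.2] w 0.57 g 0.0 q [-0.34 -0.13  2.01 -0.    1.27  1.35]
240.37934698758983 68.05023432384337
[242.8, 70.9] [230, 51, 27, 41, 958] [ 0.5715 -0.0922  0.108 ]
large 187.6 150.5
==+***********#*******#**##*#%###*######
**************#**#**#*####%#####*##*##*#
*****************##***###%%######*###*##
**********####**#%%#**#%#%%##***+#%#*###
***********###%#*###########+:::-*######
*************#####***********::::+###*#*
******#**#******+=--::=******-:::=#####*
********#%#*****=::::-+******=:::-*##***
****************+-:::-+***+=*+::::*#####
*****************-:::-===-:-+*-:::+#####
*********##**---:::---====--+*-:::-#####
*********###*-::::-+==+====-=*+:::-*####
*************=::::-++-=------*+-::-+####
*************+:::::-----=******-:::=####
*********##***==++=-:::-+******=:::=##**
********##********+-:::-=******+::-=###*
*******************-::--=+******-==*%%%#
+***********##*************####*#%##*###
+**********###*******#####%###%###%%#***
+*********##*********###**#%*###**#%%#**
+****************#*******###*####**###**
+***
[... 1565 characters left out ...]
===-:.::--=*####**##**
#####*-:::-*+:---=+==+=:::::=*##********
######-:::=*=:------=+-:::::+***###*#***
#####+-:::+***++=---::::::::+*#######***
#####+::::*#####*=:::::=+=-=*#*##*******
=*###+:::-****#*+-::::-********#******#*
-+###*-::-*####*=-::::=****#*#**********
=-*###*=*##++*******+++*****************
*+-+*#####*####*+*#*=+*#####************
##+-=*#######*###*###**###*#************
*****==**####*###**###******************
*##********#**###**#*##*****************
*****#*****#***#**#*********************
***********************************:.::+
[23.1, -10.9, 22.4] rz -0.01
[23.1, -10.9, 22.4] rz -0.01
[23.1, -10.9, 22.4] rz -0.01
[23.1, -10.9, 22.4] rz -0.01
[23.1, -10.9, 22.4] rz -0.01
```

jog_arm([
  {"travel": [23, -11, 22], "rot": [0, 0, 0], "claw": 110},
  {"travel": [23, -11, 22], "rot": [0, 0, 0], "claw": 110},
  {"travel": [23, -11, 22], "rot": [0, 0, 0], "claw": 110},
  {"travel": [23, -11, 22], "rot": [0, 0, 0], "claw": 110},
  {"travel": [23, -10, 22], "rot": [0, 0, 0], "claw": 110},
])

```text
time: 62.7
tool_pos: [0.5746, -0.0905, 0.1317]
tcp_rot: [-3.137, 0.173, 0.001]
wrist_force: [0.1, -0.9, -0.3]
width: 0.567
grip_force: 0.0
```

jog_arm([
  {"travel": [0, 0, 0], "rot": [0, 0, 0], "claw": 110},
  {"travel": [0, 0, 0], "rot": [0, 0, 0], "claw": 110},
  {"travel": [0, 0, 0], "rot": [0, 0, 0], "claw": 110},
  {"travel": [0, 0, 0], "rot": [0, 0, 0], "claw": 110},
  {"travel": [0, 0, 0], "rot": [0, 0, 0], "claw": 110},
])

```text
time: 63.2
tool_pos: [0.5739, -0.0911, 0.1345]
tcp_rot: [3.136, -0.174, 0.003]
wrist_force: [-0.8, -0.8, -0.0]
width: 0.567
grip_force: 0.0
```

Run:
```python
from h import *
st();plan([.573,-.0912,.082],-6.3)
```

```text
t 63.2 p [ 0.5739 -0.0911  0.1345] psi -6.34 F [-0.8 -0.8 -0. ] w 0.567 g 0.0 q [-0.2   0.17  1.91 -0.    1.06  1.48]
[-0.2, 0.0, 10.5] rz -0.01
[-0.2, 0.0, 10.5] rz -0.01
[-0.2, 0.0, 10.5] rz -0.01
[-0.2, 0.0, 10.5] rz -0.01
[-0.2, 0.0, 10.5] rz -0.01
```

jog_arm([
  {"travel": [0, 0, 15], "rot": [0, 0, 0], "claw": 110},
  {"travel": [0, 0, 17], "rot": [0, 0, 0], "claw": 110},
  {"travel": [0, 0, 12], "rot": [0, 0, 0], "claw": 110},
  {"travel": [0, 0, 7], "rot": [0, 0, 0], "claw": 110},
  {"travel": [0, 0, 0], "rot": [0, 0, 0], "claw": 110},
])

```text
time: 63.7
tool_pos: [0.5724, -0.0904, 0.0804]
tcp_rot: [-3.136, 0.173, 0.005]
wrist_force: [-0.7, 0.7, -0.4]
width: 0.57
grip_force: 0.0
```

jog_arm([
  {"travel": [0, 0, 0], "rot": [0, 0, 0], "claw": 255},
  {"travel": [0, 0, 0], "rot": [0, 0, 0], "claw": 255},
  {"travel": [0, 0, 0], "rot": [0, 0, 0], "claw": 255},
  {"travel": [0, 0, 0], "rot": [0, 0, 0], "claw": 255},
  {"travel": [0, 0, 0], "rot": [0, 0, 0], "claw": 255},
], force=40)

```text
time: 64.2
tool_pos: [0.5745, -0.0908, 0.083]
tcp_rot: [3.136, -0.172, 0.003]
wrist_force: [0.2, 0.5, 2.9]
width: 0.198
grip_force: 40.9
```

jog_arm([
  {"travel": [0, 6, 0], "rot": [0, 0, 0], "claw": 255},
  {"travel": [0, 10, 0], "rot": [0, 0, 0], "claw": 255},
  {"travel": [0, 10, 0], "rot": [0, 0, 0], "claw": 255},
  {"travel": [0, 8, 0], "rot": [0, 0, 0], "claw": 255},
  {"travel": [0, 5, 0], "rot": [0, 0, 0], "claw": 255},
])

```text
time: 64.7
tool_pos: [0.5704, -0.1308, 0.083]
tcp_rot: [3.136, -0.174, 0.004]
wrist_force: [1.4, 2.9, 4.8]
width: 0.199
grip_force: 41.4
```

jog_arm([
  {"travel": [0, 4, 0], "rot": [0, 0, 0], "claw": 255},
  {"travel": [0, 3, 0], "rot": [0, 0, 0], "claw": 255},
  {"travel": [0, 1, 0], "rot": [0, 0, 0], "claw": 255},
  {"travel": [0, 1, 0], "rot": [0, 0, 0], "claw": 255},
  {"travel": [0, 0, 0], "rot": [0, 0, 0], "claw": 255},
])

```text
time: 65.2
tool_pos: [0.5697, -0.1376, 0.083]
tcp_rot: [-3.134, 0.174, -0.004]
wrist_force: [1.9, 7.8, 5.9]
width: 0.203
grip_force: 41.5
```

```bash
python3 -c "
from h import *
st()"
```

```text
t 65.2 p [ 0.5697 -0.1376  0.083 ] psi -6.36 F [1.9 7.8 5.9] w 0.203 g 41.5 q [-0.28  0.23  1.94  0.    0.97  1.4 ]
```

jog_arm([
  {"travel": [0, 1, 0], "rot": [0, 0, 0], "claw": 255},
  {"travel": [0, 1, 0], "rot": [0, 0, 0], "claw": 255},
  {"travel": [0, 0, 0], "rot": [0, 0, 0], "claw": 255},
  {"travel": [0, 0, 0], "rot": [0, 0, 0], "claw": 255},
  {"travel": [0, 0, 0], "rot": [0, 0, 0], "claw": 255},
])

```text
time: 65.7
tool_pos: [0.5697, -0.1377, 0.083]
tcp_rot: [-3.132, 0.174, -0.004]
wrist_force: [3.0, 14.4, 5.6]
width: 0.206
grip_force: 41.7
```

jog_arm([
  {"travel": [0, 0, 0], "rot": [0, 0, 0], "claw": 90},
  {"travel": [0, 0, 0], "rot": [0, 0, 0], "claw": 90},
  {"travel": [0, 0, 0], "rot": [0, 0, 0], "claw": 90},
  {"travel": [0, 0, -20], "rot": [0, 0, 0], "claw": 90},
  {"travel": [0, 0, -40], "rot": [0, 0, 0], "claw": 90},
])

```text
time: 66.2
tool_pos: [0.5644, -0.1401, 0.1381]
tcp_rot: [-3.135, 0.174, 0.015]
wrist_force: [0.3, 0.1, 0.9]
width: 0.645
grip_force: 0.0
```

jog_arm([
  {"travel": [-30, 0, -40], "rot": [0, 0, 0], "claw": 90},
  {"travel": [-40, 0, -40], "rot": [0, 0, 0], "claw": 90},
  {"travel": [-40, 0, -20], "rot": [0, 0, 0], "claw": 90},
  {"travel": [0, 0, 0], "rot": [0, 0, 0], "claw": 90},
  {"travel": [0, 0, 0], "rot": [0, 0, 0], "claw": 90},
])

```text
time: 66.7
tool_pos: [0.4634, -0.1293, 0.2381]
tcp_rot: [3.136, -0.175, 0.004]
wrist_force: [0.5, -0.5, -0.1]
width: 0.651
grip_force: 0.0
```

Run:
```python
from h import *
st();c=cam("wrist");cv2.imwrite("pics/w13.png",c["color"]);g=c["color"].astype(int)
u,v=proj(c,[.5697,-.1376,.108],True)
m=np.zeros(g.shape[:2],bool);y0,x0=max(int(v)-30,0),int(u)-40
m[y0:y0+60,x0:x0+80]=g[y0:y0+60,x0:x0+80].max(2)<45
for b,s in blobs(m,60): print(b,s,onz(c,*b,.108,True).round(4))
# caps in tray
w=(g[:,:,2]-g[:,:,0]>6)&(g[:,:,2]>140)
for b,s in blobs(w,150): print("cap?",b,s[2:],onz(c,*b,.05,True).round(3))
```

```text
t 66.7 p [ 0.4634 -0.1293  0.2381] psi -6.38 F [ 0.5 -0.5 -0.1] w 0.651 g 0.0 q [-0.32 -0.12  2.   -0.    1.26  1.36]
[306.6, 82.8] [297, 62, 23, 40, 422] [ 0.5664 -0.1352  0.108 ]
cap? [566.7, 73.5] [24, 34, 589] [ 0.577 -0.403  0.05 ]
cap? [568.2, 132.6] [23, 33, 589] [ 0.514 -0.401  0.05 ]
cap? [564.7, 190.8] [23, 31, 557] [ 0.452 -0.398  0.05 ]
cap? [361.8, 269.1] [22, 85, 955] [ 0.394 -0.168  0.05 ]
cap? [93.4, 272.9] [39, 45, 1299] [0.417 0.122 0.05 ]
```

```bash
python3 -c "
from h import *
print(workorder.finish_job())"
```

```text
the job is handed in; nothing more can be done
None
```

The job is handed in at about 67 s of the 210 s allowed: the three caps are in the tray, all three pulleys are down on their own shafts, and the keeper is pushed to its shut stop; the judge's result isn't shown to me.

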